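# Put misplaced cold-room stock back in its own trays

## Robot

A 6-joint arm with a two-finger parallel gripper is mounted at the origin on the work surface. World frame = base frame: x ahead of the robot, y to its left, z up, the work surface at z = 0. Lengths are in m, angles in rad, forces in N, time in s.
With the tool pointing down it reaches from about 0.3 to 0.775 m from the base axis. Payload 14.6 kg.
Tool frame: the origin (TCP) lies at the very end of the fingers, on their centre line; the grasp point (between the pads) lies 19 mm behind it; z points along the fingers, y is the line along which they close (so a half turn about z gives the same grasp; the last joint's range is limited). The gripper opens to 94 mm and grips with 3 to 60 N. Pads are 16 mm wide; open, the fingers measure 119 mm over their backs; the gripper's body (75 mm by 177 mm) begins 78 mm behind the grasp point.
Start: joints at [-1.229, 0.3, 1.521, -0, 1.321, -0.067], TCP at [0.219, -0.505, 0.205] pointing down, gripper open.
Joint ranges: [-3.03, 3.03], [-0.79, 2.21], [0.23, 2.52], [-1.04, 4.18], [0, 3.07], [-2.55, 2.55]. Speed limits (rad/s): [2.22, 2.22, 2.57, 3.14, 3.14, 3.14].

## Interface

Orientations are given as [roll, pitch, yaw] about the fixed x, y, z axes, in that order (R = Rz(yaw) Ry(pitch) Rx(roll)).
In Python, from station import ctrl gives the robot as it stands.
- The arm moves only by the tool move_arm, never from a script. Its argument "targets" is a list of rows, each a list of 6 numbers: the shift along the tool's x, y, z in units of 1000 mm (1.0 is 1000 mm), then the turn, a rotation vector about the tool's x, y, z in units of 30 degrees (1.0 is 30 degrees). In form: [[tx, ty, tz, ax, ay, az], ...]. A call has exactly 5 rows; each row is the pose to reach, as a shift and turn from the pose commanded when the call began, along the tool's axes at that moment; what a row does not reach only later rows make up. A row lasts 1/12 s, in which the tool goes at most 41.7 mm and 7.16 degrees, less where a joint would pass 70% of its speed; a pose out of reach is approached as far as the arm can. A call with a number of a shift or a turn outside -1 to 1 is refused whole. A call with a gripper value outside its range is refused whole. "fingers" is the opening, from -1 (shut) to 1 (fully open), set as the call begins (left out, the last holds). The fingers move at their own pace and stop on an object; "grip_force" is the grip in N (left out, the last holds). Time passes only in rows, so rows that repeat a pose let the fingers close, or fill a call up. It gives the time, the measured TCP pose, the force and the opening at its end, in the units of the state.
- ctrl.get_obs(): the state, without advancing time (a new reading comes with each control period).
- ctrl.camera(name): name is "scene" or "top" or "wrist"; returns the picture (400x640x3 uint8, red, green, blue); there is no depth.
- ctrl.camera_info(name): a dict with "fx", "fy", "cx", "cy" (pixels), "k1" (the pictures are not rectified: a ray, as slopes to the right and down, at radius r is drawn at 1 + k1 r^2 times it, then the intrinsics apply), "rvec" (rotation vector, rad) and "tvec" (3), from world to camera coordinates, as OpenCV has them. Camera axes: x right, y down, z forward; pixel columns grow to the right and rows downward; lengths in m; the calibration is good to about 2 mm. A picture is of the moment at which its call begins: read the wrist's pose just before it. camera_info takes no time and is no camera call; for the wrist camera it gives the pose at the moment of the call.
- ctrl.hand_in(): hands the job in, once; it reports no verdict.
The state is a dict: "time_s": time; "qpos": joint angles; "joint_vel": joint speeds; "tau": joint torques, N m; "ee_pos": TCP position; "eef_rot": TCP orientation; "force": force on the tool from outside, world axes, zero at the start; "moment": the same for the moment, N m; "grip_width": finger opening in m.
Only numpy, scipy, OpenCV 4.12 (cv2) and the standard library are available. Lean on these libraries where they do the work, as an engineer would, in place of code of your own. Each camera call takes 0.05 s, during which the arm holds its last target. There are 200 camera calls.

## Task

In each of the four grey stock trays the far half holds the right kind of goods, but a wrong thing stands in the near half. Rearrange the loose can, jar, bottle and carton so that each stands upright in the middle of the near half of the tray that holds its own kind, using the empty rubber mat as a free spot on the way. Keep the goods upright and set them down gently without dropping them, and leave the keg coupler where it stands.

Things in the scene. Friction and masses are not known exactly. Their poses are not given: they have to be found in the camera images.
- can_center (a point): Loose small drinks can, plain aluminium, round, 53 mm across and 90 mm tall (170 g). The point is its centre, 45 mm above its underside, on its upright axis (z up). At the start it stands in the near half of another kind's tray.
- jar_center (a point): Loose squat jar, green glass with a flat black lid, round, 60 mm across and 70 mm tall (250 g); it is the lowest of the four. The point is its centre, 35 mm above its underside, on its upright axis (z up). At the start it stands in the near half of another kind's tray.
- bottle_center (a point): Loose stubby bottle, amber glass; round body 56 mm across up to 80 mm, then a shoulder and a narrow neck (26 mm, from 100 mm up) with a brass cap, 120 mm tall in all (280 g). The point is its centre, 60 mm above its underside, on its upright axis (z up). At the start it stands in the near half of another kind's tray.
- carton_center (a point): Loose plain cardboard carton, 60 mm (its x) by 50 mm (its y) and 84 mm tall (220 g), with a paper strip along its top. The point is its centre, 42 mm above its underside, on its upright axis (z up). At the start it stands in the near half of another kind's tray.
- can_place (a point): Middle of the floor of the near half of the can tray: the grey tray whose far half holds a fixed can like the loose one, its axis 85 mm from here along x. x points along the tray, away from the robot (within 0.15 rad); z up; floor 3 mm above the bench. Tray 173 x 88 mm; each half an open well 82 mm square inside, walls 3 mm thick, 6 mm above the floor.
- jar_place (a point): Middle of the floor of the near half of the jar tray: the grey tray whose far half holds a fixed jar like the loose one, its axis 85 mm from here along x. x points along the tray, away from the robot (within 0.15 rad); z up; floor 3 mm above the bench. Tray 173 x 88 mm; each half an open well 82 mm square inside, walls 3 mm thick, 6 mm above the floor.
- bottle_place (a point): Middle of the floor of the near half of the bottle tray: the grey tray whose far half holds a fixed bottle like the loose one, its axis 85 mm from here along x. x points along the tray, away from the robot (within 0.15 rad); z up; floor 3 mm above the bench. Tray 173 x 88 mm; each half an open well 82 mm square inside, walls 3 mm thick, 6 mm above the floor.
- carton_place (a point): Middle of the floor of the near half of the carton tray: the grey tray whose far half holds a fixed carton like the loose one, its axis 85 mm from here along x. x points along the tray, away from the robot (within 0.15 rad); z up; floor 3 mm above the bench. Tray 173 x 88 mm; each half an open well 82 mm square inside, walls 3 mm thick, 6 mm above the floor.
- mat_top (a point): Black rubber mat, 110 mm square and 4 mm thick, fixed and empty: the free spot. The point is the middle of its top face, z up.
- coupler_center (a point): Bystander: a steel keg coupler standing loose on the bench, foot 62 mm across, 85 mm tall, with a brass stub (about 50 mm out from the axis along its x) and a black lever handle (about 61 mm out along its y). The point lies on its axis, 40 mm above the bench.
There are look-alikes about, which are no part of the job. What is shaped like the part that bears bottle_place but purple is not meant.

How it is judged:
By the outcome, as a careful person would: the job done as asked, in the order asked, and still so for the second after the job is handed in, with the robot touching nothing.
It also fails if it takes over 144 s, if anything falls off the work surface, if the arm or the gripper's body presses on something with over 40 N, if the wrist force passes 120 N, or if a joint passes its speed limit or range.

## Working session

There is one attempt and no reset: what is moved stays moved. The work goes in short steps, Python scripts to look and compute and a tool call to move; the robot and the scene stay as the last step left them, time stands still between calls to the robot, and variables do not carry over. Pictures are saved under pics/ and viewed, on a budget of 14 in all, crops included, one or two more only if the job needs it, and the job is handed in when it is done.

Besides the shell and the picture viewer there is one more tool, called after "Emit:" in YAML: its name, and indented under it one key for each argument. move_arm: Moves the arm, as the interface text tells. Shifts and turns lie within -1 to 1; 1 stands for 1000 mm of shift or 30 degrees of turn. Its arguments: {"type":"object","properties":{"targets":{"type":"array"},"fingers":{"type":"number"},"grip_force":{"type":"number"}},"required":["targets"]}

```bash
ls; mkdir -p pics
python3 - <<'E'
from station import ctrl
import cv2
o=ctrl.get_obs(); print(o)
for n in ("top","scene"):
    cv2.imwrite(f"pics/{n}0.png",ctrl.camera(n)[:,:,::-1]); print(ctrl.camera_info(n))
E
```

```text
pics
{'time_s': 0.0, 'qpos': array([-1.22859620e+00,  3.00473902e-01,  1.52159709e+00,  7.04830029e-06,
        1.32071342e+00, -6.66006234e-02]), 'joint_vel': array([ 4.13053754e-06, -1.22824431e-03,  6.19234043e-04,  2.84119957e-03,
        8.11464952e-04, -8.41679016e-04]), 'tau': array([ 2.00591450e-03, -5.31805873e+01, -3.52737808e+01,  7.09266239e-02,
        2.43943592e-02, -9.35281719e-05]), 'ee_pos': array([ 0.21853678, -0.5044214 ,  0.20487803]), 'eef_rot': array([-3.14040398e+00, -8.61254620e-05,  4.08798948e-01]), 'force': array([ 9.48072824e-01, -7.52289955e-01, -5.69356070e-04]), 'moment': array([-0.0049413 , -0.04249175,  0.03608446]), 'grip_width': 0.09406092920619746}
{'fx': 470.6269323226764, 'fy': 470.6269323226764, 'cx': 314.6093999373598, 'cy': 198.83770317248533, 'k1': -0.008312007320179365, 'rvec': array([ 2.20276686, -2.15676862,  0.10261941]), 'tvec': array([0.11043483, 0.49916864, 1.28284236])}
{'fx': 383.09538313190745, 'fy': 383.09538313190745, 'cx': 319.141582954006, 'cy': 199.95054035637887, 'k1': -0.03729603542744378, 'rvec': array([ 2.46363905,  1.00257824, -0.28053413]), 'tvec': array([-0.44919822, -0.18908267,  1.09385972])}
```

View pics/top0.png

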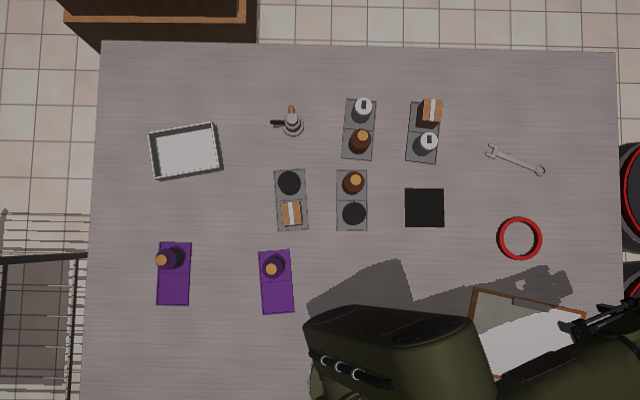

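View pics/scene0.png

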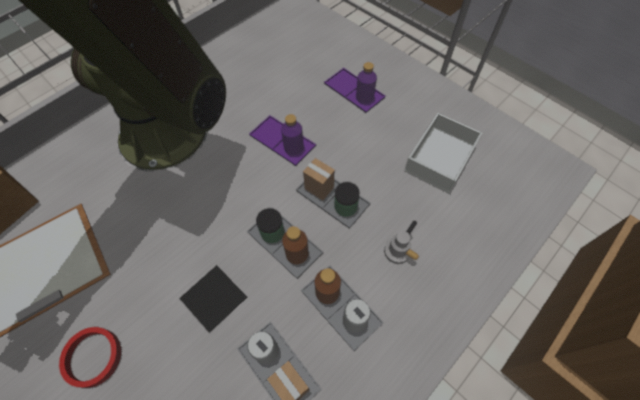

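The top view shows four grey trays: A (357,130) has a can at the far end and a bottle near; B (424,132) has a carton far and a can near; C (290,200) has a jar far and a carton near; D (352,200) has a bottle far and a jar near. The mat is at (424,207).

Things that could be mistaken for the goods or trays are:
- the purple trays at (174,273) and (276,282), each with a bottle
- the fixed far goods at (363,105), (431,110), (289,182) and (353,182)
- the white tray at (185,150)

I choose the grey trays and the goods in their near halves, and check that in a close crop.

Run:
```python
import cv2
im=cv2.imread("pics/top0.png")[92:240,265:455]
cv2.imwrite("pics/crop1.png",cv2.resize(im,None,fx=4,fy=4,interpolation=cv2.INTER_CUBIC))
```

```text
(no output)
```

View pics/crop1.png

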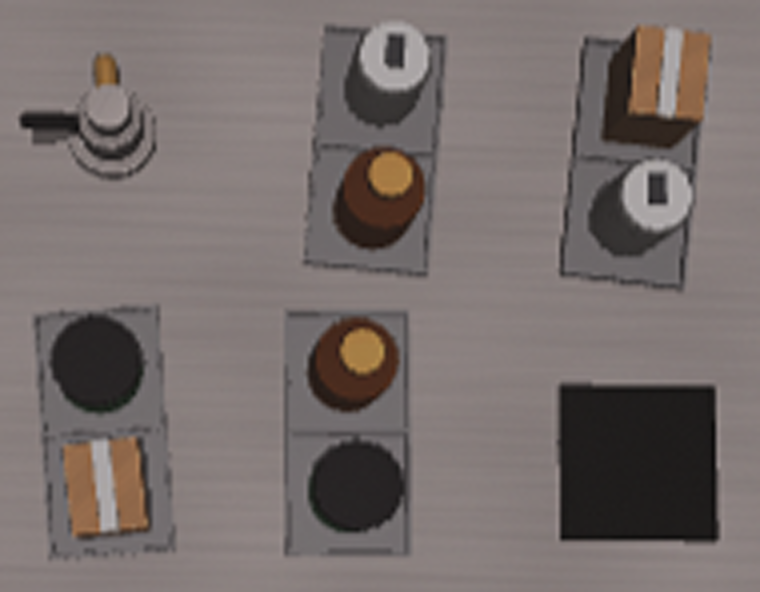

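```bash
cat > h.py <<'E'
import numpy as np, cv2
from station import ctrl
def unproj(info,uv,z):
    """pixels -> world points on plane z"""
    uv=np.atleast_2d(np.array(uv,float)); R=cv2.Rodrigues(info["rvec"])[0]; t=info["tvec"]
    K=np.array([[info["fx"],0,info["cx"]],[0,info["fy"],info["cy"]],[0,0,1]])
    n=cv2.undistortPoints(uv[:,None],K,np.array([info["k1"],0,0,0]))[:,0]
    d=np.c_[n,np.ones(len(n))]@R; c=-R.T@t
    return c+d*((z-c[2])/d[:,2])[:,None]
def proj(info,P):
    K=np.array([[info["fx"],0,info["cx"]],[0,info["fy"],info["cy"]],[0,0,1]])
    return cv2.projectPoints(np.atleast_2d(np.array(P,float)),info["rvec"],info["tvec"],K,np.array([info["k1"],0,0,0]))[0][:,0]
E
python3 - <<'E'
from h import *
np.set_printoptions(precision=4,suppress=True)
I=ctrl.camera_info("top")
w=lambda p,z: unproj(I,(np.array(p)+.5)/4-.5+[265,92],z)[:,:2]
# corners: far-left, far-right, near-right, near-left
T=dict(A=[(326,28),(446,37),(428,273),(305,264)],C=[(36,316),(157,307),(174,549),(52,557)],D=[(286,312),(408,312),(409,554),(285,554)],B=[(586,39),(704,51),(684,289),(561,274)])
for k,p in T.items():
    q=w(p,.009); L=(q[0]+q[1]-q[2]-q[3])/2; yaw=np.arctan2(L[1],L[0]); c=q.mean(0); u=np.array([np.cos(yaw),np.sin(yaw)])
    print(k,"len",np.linalg.norm(L),"wid",np.linalg.norm((q[0]+q[3]-q[1]-q[2])/2),"yaw",yaw,"near",c-.0425*u,"far",c+.0425*u)
print("mat",w([(560,384),(715,386),(717,540),(560,539)],.004).mean(0))
for n,p,z in [("farcanA",(395,55),.093),("botA",(391,174),.123),("canB",(658,195),.093),("farjarC",(97,363),.073),("farbotD",(363,352),.123),("jarD",(357,485),.073)]:
    print(n,w([p],z)[0])
for n,p in [("farcart",[(636,27),(710,34),(700,121),(630,110)]),("cartC",[(64,444),(142,437),(148,529),(74,538)])]:
    q=w(p,.087);print(n,q.mean(0),np.linalg.norm(q[0]-q[1]),np.linalg.norm(q[1]-q[2]),"yaw",np.arctan2(*((q[0]+q[1]-q[2]-q[3])[::-1])))
print("coupler",w([(113,135)],.0)[0], w([(105,105)],.085)[0],w([(25,120),(103,55)],.06))
E
```

```text
A len 0.17102638500210265 wid 0.08643354642756192 yaw -0.06866688978178072 near [0.6567 0.0028] far [ 0.7415 -0.003 ]
C len 0.16988983364252777 wid 0.08509987935049718 yaw 0.09309839627755105 near [0.4522 0.1834] far [0.5368 0.1913]
D len 0.16996911631500047 wid 0.08613298041894007 yaw 0.013955187484459886 near [0.4551 0.0173] far [0.5401 0.0185]
B len 0.17186322252017505 wid 0.0860965285912236 yaw -0.09322596559861532 near [ 0.6518 -0.1792] far [ 0.7365 -0.1871]
mat [ 0.4815 -0.1874]
farcanA [ 0.7435 -0.0035]
botA [0.6559 0.0014]
canB [ 0.6527 -0.1793]
farjarC [0.5348 0.1908]
farbotD [0.5395 0.018 ]
jarD [0.457  0.0162]
farcart [ 0.7373 -0.1883] 0.050000619575499505 0.060169594203911894 yaw -0.09373179225383158
cartC [0.4515 0.1815] 0.051437232276052694 0.0605718257434575 yaw 0.11071491996498627
coupler [0.7078 0.1872] [0.7072 0.1893] [[0.7021 0.2448]
 [0.7486 0.1928]]
```

```bash
cat > plan.py <<'E'
import sys, json, os
from h import *
# commanded pose kept in cmd.json as x,y,z,yaw (tool straight down)
def plan(wps):
    """wps: (x,y,z,yaw,calls) ; prints move rows, smooth profile, and stores the commanded pose"""
    if os.path.exists("cmd.json"): s=np.array(json.load(open("cmd.json")))
    else:
        o=ctrl.get_obs(); s=np.r_[o["ee_pos"],o["eef_rot"][2]]
    for *g,n in wps:
        s0=s.copy(); g=np.array(g); N=5*n
        for c in range(n):
            b=s.copy(); rows=[]
            for r in range(5):
                f=(5*c+r+1)/N; f=f*f*(3-2*f); d=s0+(g-s0)*f-b
                cy,sy=np.cos(b[3]),np.sin(b[3])
                t=np.round([cy*d[0]+sy*d[1], sy*d[0]-cy*d[1], -d[2]],3)
                a=round(-np.degrees(d[3])/30,3); rows.append([*t.tolist(),0,0,a])
            s=b+[cy*t[0]+sy*t[1], sy*t[0]-cy*t[1], -t[2], -np.radians(a*30)]
            print(str(rows).replace(" ","").replace("-0.0,","0,").replace("0.0,","0,"))
    print(s.round(4)); json.dump(s.tolist(),open("cmd.json","w"))
def chk():
    o=ctrl.get_obs(); print(o["time_s"],o["ee_pos"].round(4),o["eef_rot"].round(4),"w",round(o["grip_width"],4),"F",o["force"].round(1))
E
python3 -c "
from plan import *
plan([(.457,.0165,.16,.014,5),(.457,.0165,.024,.014,2)])"
```

```text
[[0.002,-0.002,0,0,0,np.float64(0.004)],[0.008,-0.007,0.001,0,0,np.float64(0.014)],[0.017,-0.015,0.002,0,0,np.float64(0.03)],[0.029,-0.026,0.003,0,0,np.float64(0.052)],[0.044,-0.04,0.005,0,0,np.float64(0.078)]]
[[0.017,-0.016,0.002,0,0,np.float64(0.031)],[0.036,-0.035,0.004,0,0,np.float64(0.066)],[0.057,-0.055,0.006,0,0,np.float64(0.104)],[0.079,-0.077,0.008,0,0,np.float64(0.145)],[0.102,-0.099,0.011,0,0,np.float64(0.187)]]
[[0.021,-0.026,0.002,0,0,np.float64(0.044)],[0.043,-0.052,0.005,0,0,np.float64(0.089)],[0.066,-0.078,0.008,0,0,np.float64(0.135)],[0.088,-0.104,0.01,0,0,np.float64(0.18)],[0.109,-0.13,0.013,0,0,np.float64(0.224)]]
[[0.018,-0.027,0.003,0,0,np.float64(0.042)],[0.035,-0.053,0.005,0,0,np.float64(0.083)],[0.051,-0.077,0.007,0,0,np.float64(0.121)],[0.065,-0.099,0.009,0,0,np.float64(0.156)],[0.078,-0.119,0.011,0,0,np.float64(0.187)]]
[[0.01,-0.018,0.002,0,0,np.float64(0.026)],[0.017,-0.032,0.003,0,0,np.float64(0.048)],[0.023,-0.043,0.004,0,0,np.float64(0.064)],[0.027,-0.05,0.005,0,0,np.float64(0.075)],[0.028,-0.052,0.005,0,0,np.float64(0.078)]]
[[0,0,0.004,0,0,np.float64(0.0)],[0,0,0.014,0,0,np.float64(0.0)],[0,0,0.029,0,0,np.float64(0.0)],[0,0,0.048,0,0,np.float64(0.0)],[0,0,0.068,0,0,np.float64(0.0)]]
[[0,0,0.02,0,0,np.float64(0.0)],[0,0,0.039,0,0,np.float64(0.0)],[0,0,0.054,0,0,np.float64(0.0)],[0,0,0.064,0,0,np.float64(0.0)],[0,0,0.068,0,0,np.float64(0.0)]]
[0.457  0.0161 0.0239 0.014 ]
```

Emit:
move_arm:
  targets:
    - [0.002,-0.002,0,0,0,0.004]
    - [0.008,-0.007,0.001,0,0,0.014]
    - [0.017,-0.015,0.002,0,0,0.03]
    - [0.029,-0.026,0.003,0,0,0.052]
    - [0.044,-0.04,0.005,0,0,0.078]

```text
time_s: 0.52
ee_pos: [0.2435, -0.4493, 0.2002]
eef_rot: [-3.142, -0.0, 0.367]
force: [-0.0, -0.6, 0.5]
grip_width: 0.094
```

Emit:
move_arm:
  targets:
    - [0.017,-0.016,0.002,0,0,0.031]
    - [0.036,-0.035,0.004,0,0,0.066]
    - [0.057,-0.055,0.006,0,0,0.104]
    - [0.079,-0.077,0.008,0,0,0.145]
    - [0.102,-0.099,0.011,0,0,0.187]

```text
time_s: 0.93
ee_pos: [0.303, -0.3192, 0.1893]
eef_rot: [3.141, -0.0, 0.268]
force: [0.7, -1.3, 0.4]
grip_width: 0.0939
```

Emit:
move_arm:
  targets:
    - [0.021,-0.026,0.002,0,0,0.044]
    - [0.043,-0.052,0.005,0,0,0.089]
    - [0.066,-0.078,0.008,0,0,0.135]
    - [0.088,-0.104,0.01,0,0,0.18]
    - [0.109,-0.13,0.013,0,0,0.224]

```text
time_s: 1.35
ee_pos: [0.3731, -0.1646, 0.1764]
eef_rot: [3.141, -0.001, 0.151]
force: [-0.5, -0.5, -0.1]
grip_width: 0.0941
```

Emit:
move_arm:
  targets:
    - [0.018,-0.027,0.003,0,0,0.042]
    - [0.035,-0.053,0.005,0,0,0.083]
    - [0.051,-0.077,0.007,0,0,0.121]
    - [0.065,-0.099,0.009,0,0,0.156]
    - [0.078,-0.119,0.011,0,0,0.187]

```text
time_s: 1.77
ee_pos: [0.4318, -0.0352, 0.1653]
eef_rot: [-3.141, -0.0, 0.054]
force: [0.9, -0.5, -0.8]
grip_width: 0.0938
```

Emit:
move_arm:
  targets:
    - [0.01,-0.018,0.002,0,0,0.026]
    - [0.017,-0.032,0.003,0,0,0.048]
    - [0.023,-0.043,0.004,0,0,0.064]
    - [0.027,-0.05,0.005,0,0,0.075]
    - [0.028,-0.052,0.005,0,0,0.078]

```text
time_s: 2.18
ee_pos: [0.4569, 0.0172, 0.1602]
eef_rot: [-3.141, 0.0, 0.015]
force: [-0.4, 0.3, 0.2]
grip_width: 0.0942
```

```bash
sed -i 's/a=round(-np.degrees(d\[3\])\/30,3)/a=float(round(-np.degrees(d[3])\/30,3))/' plan.py
python3 - <<'E'
from plan import *
chk(); I=ctrl.camera_info("wrist"); im=ctrl.camera("wrist")[:,:,::-1].copy()
for P in [(.457,.0162,.073),(.4551,.0173,.009),(.54,.0185,.123),(.4515,.1815,.087)]:
    u=proj(I,[P])[0]; print(P,u.round(1))
    if abs(u).max()<2000: cv2.drawMarker(im,tuple(int(v) for v in u.round()),(0,0,255),0,12,1)
cv2.imwrite("pics/w1.png",im)
E
```

```text
2.1833 [0.4569 0.0172 0.1602] [-3.1415e+00  3.0000e-04  1.4900e-02] w 0.0942 F [-0.4  0.3  0.2]
(0.457, 0.0162, 0.073) [317.8 203.8]
(0.4551, 0.0173, 0.009) [316.6 191. ]
(0.54, 0.0185, 0.123) [316.4  98.4]
(0.4515, 0.1815, 0.087) [115.8 211.5]
```

View pics/w1.png

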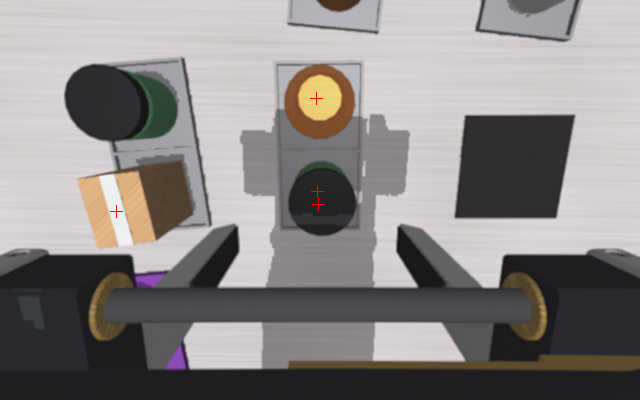

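The wrist view puts the jar lid at (322,202) against a predicted (318,204), with the fingers straddling it. The bottle cap is at (320,98), predicted (316,98), and the mat is empty on the right. The two cameras disagree by about 3 mm in y, so I'll take half of that as a bias of -1.5 mm.

Emit:
move_arm:
  targets:
    - [0,0.0003,0.004,0,0,0]
    - [0,0.001,0.014,0,0,0]
    - [0,0.0015,0.029,0,0,0]
    - [0,0.0015,0.048,0,0,0]
    - [0,0.0015,0.068,0,0,0]

```text
time_s: 2.65
ee_pos: [0.4568, 0.0137, 0.0913]
eef_rot: [3.142, -0.001, 0.013]
force: [0.1, -0.6, 0.7]
grip_width: 0.0936
```

Emit:
move_arm:
  targets:
    - [0,0,0.02,0,0,0]
    - [0,0,0.039,0,0,0]
    - [0,0,0.054,0,0,0]
    - [0,0,0.064,0,0,0]
    - [0,0,0.068,0,0,0]

```text
time_s: 3.07
ee_pos: [0.4561, 0.014, 0.0228]
eef_rot: [-3.141, 0.002, 0.013]
force: [-0.1, 0.5, 0.4]
grip_width: 0.0939
```

Emit:
move_arm:
  targets:
    - [0,0,0,0,0,0]
    - [0,0,0,0,0,0]
    - [0,0,0,0,0,0]
    - [0,0,0,0,0,0]
    - [0,0,0,0,0,0]
  fingers: -1
  grip_force: 20

```text
time_s: 3.48
ee_pos: [0.4574, 0.0144, 0.025]
eef_rot: [3.142, -0.001, 0.014]
force: [0.1, 0.5, -0.1]
grip_width: 0.0643
```

Emit:
move_arm:
  targets:
    - [0,0,0,0,0,0]
    - [0,0,0,0,0,0]
    - [0,0,0,0,0,0]
    - [0,0,0,0,0,0]
    - [0,0,0,0,0,0]

```text
time_s: 3.9
ee_pos: [0.4574, 0.0143, 0.0249]
eef_rot: [3.141, -0.001, 0.014]
force: [-1.0, -1.1, 5.9]
grip_width: 0.0597
```

```bash
python3 -c "
from plan import *
json.dump([.457,.0146,.0239,.014],open('cmd.json','w'))
chk()
# bias -1.5mm y; jar to mat, set down 1 mm higher than mat-tray floor difference
plan([(.457,.0146,.19,.014,2),(.4815,-.189,.19,.014,3),(.4815,-.189,.026,.014,3)])"
```

```text
3.9 [0.4574 0.0143 0.0249] [ 3.1414e+00 -8.0000e-04  1.4100e-02] w 0.0597 F [-1.  -1.1  5.9]
[[0,0,-0.005,0,0,-0.0],[0,0,-0.017,0,0,-0.0],[0,0,-0.036,0,0,-0.0],[0,0,-0.058,0,0,-0.0],[0,0,-0.083,0,0,-0.0]]
[[0,0,-0.025,0,0,-0.0],[0,0,-0.047,0,0,-0.0],[0,0,-0.066,0,0,-0.0],[0,0,-0.078,0,0,-0.0],[0,0,-0.083,0,0,-0.0]]
[[0,0.003,0,0,0,-0.0],[0.001,0.01,0,0,0,-0.0],[0.002,0.021,0,0,0,-0.0],[0.004,0.036,0,0,0,-0.0],[0.006,0.053,0,0,0,-0.0]]
[[0.002,0.019,0,0,0,-0.0],[0.004,0.039,0,0,0,-0.0],[0.006,0.059,0,0,0,-0.0],[0.008,0.079,0,0,0,-0.0],[0.01,0.098,0,0,0,-0.0]]
[[0.002,0.017,0,0,0,-0.0],[0.003,0.032,0,0,0,-0.0],[0.005,0.043,0,0,0,-0.0],[0.005,0.05,0,0,0,-0.0],[0.006,0.053,0,0,0,-0.0]]
[[0,0,0.002,0,0,-0.0],[0,0,0.008,0,0,-0.0],[0,0,0.017,0,0,-0.0],[0,0,0.029,0,0,-0.0],[0,0,0.042,0,0,-0.0]]
[[0,0,0.016,0,0,-0.0],[0,0,0.032,0,0,-0.0],[0,0,0.048,0,0,-0.0],[0,0,0.064,0,0,-0.0],[0,0,0.079,0,0,-0.0]]
[[0,0,0.014,0,0,-0.0],[0,0,0.026,0,0,-0.0],[0,0,0.035,0,0,-0.0],[0,0,0.041,0,0,-0.0],[0,0,0.043,0,0,-0.0]]
[ 0.4819 -0.1891  0.0259  0.014 ]
```

Emit:
move_arm:
  targets:
    - [0,0,-0.005,0,0,0]
    - [0,0,-0.017,0,0,0]
    - [0,0,-0.036,0,0,0]
    - [0,0,-0.058,0,0,0]
    - [0,0,-0.083,0,0,0]

```text
time_s: 4.32
ee_pos: [0.4564, 0.0145, 0.1079]
eef_rot: [-3.141, 0.002, 0.014]
force: [0.5, 0.7, -1.7]
grip_width: 0.0598
```

Emit:
move_arm:
  targets:
    - [0,0,-0.025,0,0,0]
    - [0,0,-0.047,0,0,0]
    - [0,0,-0.066,0,0,0]
    - [0,0,-0.078,0,0,0]
    - [0,0,-0.083,0,0,0]

```text
time_s: 4.73
ee_pos: [0.4575, 0.0145, 0.1923]
eef_rot: [3.142, -0.002, 0.014]
force: [0.0, 0.0, -2.6]
grip_width: 0.0595
```

Emit:
move_arm:
  targets:
    - [0,0.003,0,0,0,0]
    - [0.001,0.01,0,0,0,0]
    - [0.002,0.021,0,0,0,0]
    - [0.004,0.036,0,0,0,0]
    - [0.006,0.053,0,0,0,0]

```text
time_s: 5.15
ee_pos: [0.4636, -0.0396, 0.1895]
eef_rot: [-3.141, 0.002, 0.014]
force: [0.5, -0.2, -2.4]
grip_width: 0.0593
```

Emit:
move_arm:
  targets:
    - [0.002,0.019,0,0,0,0]
    - [0.004,0.039,0,0,0,0]
    - [0.006,0.059,0,0,0,0]
    - [0.008,0.079,0,0,0,0]
    - [0.01,0.098,0,0,0,0]

```text
time_s: 5.57
ee_pos: [0.4747, -0.1384, 0.1894]
eef_rot: [-3.141, 0.002, 0.013]
force: [-0.3, -0.3, -2.2]
grip_width: 0.0597
```

Emit:
move_arm:
  targets:
    - [0.002,0.017,0,0,0,0]
    - [0.003,0.032,0,0,0,0]
    - [0.005,0.043,0,0,0,0]
    - [0.005,0.05,0,0,0,0]
    - [0.006,0.053,0,0,0,0]

```text
time_s: 5.98
ee_pos: [0.4816, -0.1903, 0.1898]
eef_rot: [-3.141, 0.001, 0.013]
force: [-0.2, -0.5, -1.7]
grip_width: 0.0599
```

Run:
```python
from plan import *
chk(); cv2.imwrite("pics/w2.png",ctrl.camera("wrist")[:,:,::-1])
print(proj(ctrl.camera_info("wrist"),[(.4815,-.189,.004),(.4815,-.189,.19+.0532)]))
```

```text
5.9833 [ 0.4816 -0.1903  0.1898] [-3.1411e+00  1.1000e-03  1.3000e-02] w 0.0599 F [-0.2 -0.5 -1.7]
[[315.84783237 183.71871438]
 [313.61146927 283.06082546]]
```

View pics/w2.png

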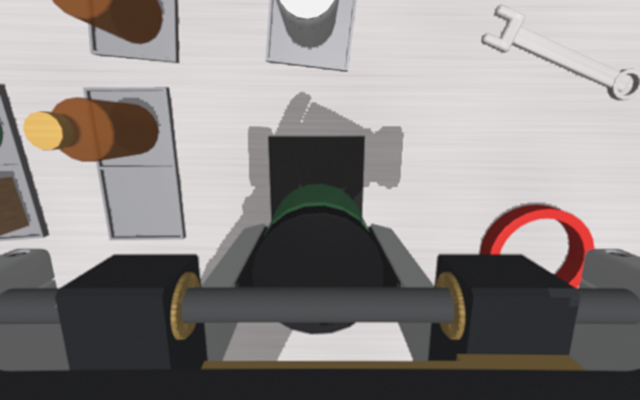

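The jar is held upright over the mat: lid at about (320,265), mat below it at (316,185). The near half of tray D is empty. Setting the jar down, releasing it and moving on to the bottle.

Emit:
move_arm:
  targets:
    - [0,0,0.002,0,0,0]
    - [0,0,0.008,0,0,0]
    - [0,0,0.017,0,0,0]
    - [0,0,0.029,0,0,0]
    - [0,0,0.042,0,0,0]

```text
time_s: 6.45
ee_pos: [0.4819, -0.1887, 0.1475]
eef_rot: [3.142, -0.0, 0.015]
force: [0.3, -0.5, -2.5]
grip_width: 0.0601
```

Emit:
move_arm:
  targets:
    - [0,0,0.016,0,0,0]
    - [0,0,0.032,0,0,0]
    - [0,0,0.048,0,0,0]
    - [0,0,0.064,0,0,0]
    - [0,0,0.079,0,0,0]

```text
time_s: 6.87
ee_pos: [0.4816, -0.1885, 0.0678]
eef_rot: [-3.141, 0.001, 0.015]
force: [-0.3, 0.7, -2.4]
grip_width: 0.0597
```

Emit:
move_arm:
  targets:
    - [0,0,0.014,0,0,0]
    - [0,0,0.026,0,0,0]
    - [0,0,0.035,0,0,0]
    - [0,0,0.041,0,0,0]
    - [0,0,0.043,0,0,0]

```text
time_s: 7.28
ee_pos: [0.4816, -0.1887, 0.0259]
eef_rot: [-3.141, 0.001, 0.014]
force: [-10.3, 6.5, 19.0]
grip_width: 0.0598
```

Emit:
move_arm:
  targets:
    - [0,0,0,0,0,0]
    - [0,0,0,0,0,0]
    - [0,0,0,0,0,0]
    - [0,0,0,0,0,0]
    - [0,0,0,0,0,0]

```text
time_s: 7.7
ee_pos: [0.4821, -0.1893, 0.0266]
eef_rot: [3.141, -0.0, 0.014]
force: [0.7, 0.4, -2.4]
grip_width: 0.0596
```

Emit:
move_arm:
  targets:
    - [0,0,0.0003,0,0,0]
    - [0,0,0.0006,0,0,0]
    - [0,0,0.001,0,0,0]
    - [0,0,0.001,0,0,0]
    - [0,0,0.001,0,0,0]

```text
time_s: 8.12
ee_pos: [0.4821, -0.1893, 0.0259]
eef_rot: [3.141, -0.0, 0.014]
force: [-3.5, 1.1, 5.5]
grip_width: 0.0597
```

Emit:
move_arm:
  targets:
    - [0,0,0,0,0,0]
    - [0,0,0,0,0,0]
    - [0,0,0,0,0,0]
    - [0,0,0,0,0,0]
    - [0,0,0,0,0,0]
  fingers: 1

```text
time_s: 8.53
ee_pos: [0.482, -0.1893, 0.0254]
eef_rot: [-3.142, -0.0, 0.014]
force: [-0.2, 0.3, -0.1]
grip_width: 0.0896
```

Emit:
move_arm:
  targets:
    - [0,0,0,0,0,0]
    - [0,0,0,0,0,0]
    - [0,0,0,0,0,0]
    - [0,0,0,0,0,0]
    - [0,0,0,0,0,0]

```text
time_s: 8.95
ee_pos: [0.482, -0.1893, 0.0254]
eef_rot: [3.142, 0.0, 0.014]
force: [-0.7, -0.8, 0.6]
grip_width: 0.094
```

```bash
python3 -c "
from plan import *
json.dump([.4819,-.1891,.0249,.014],open('cmd.json','w'))
plan([(.4819,-.1891,.195,.014,2),(.656,0,.195,-.069,3),(.656,0,.037,-.069,3)])"
```

```text
[[0,0,-0.005,0,0,-0.0],[0,0,-0.018,0,0,-0.0],[0,0,-0.037,0,0,-0.0],[0,0,-0.06,0,0,-0.0],[0,0,-0.085,0,0,-0.0]]
[[0,0,-0.025,0,0,-0.0],[0,0,-0.048,0,0,-0.0],[0,0,-0.067,0,0,-0.0],[0,0,-0.08,0,0,-0.0],[0,0,-0.085,0,0,-0.0]]
[[0.002,-0.002,0,0,0,0.002],[0.009,-0.009,0,0,0,0.008],[0.018,-0.019,0,0,0,0.016],[0.031,-0.033,0,0,0,0.028],[0.046,-0.048,0,0,0,0.041]]
[[0.016,-0.018,0,0,0,0.015],[0.033,-0.037,0,0,0,0.03],[0.05,-0.056,0,0,0,0.046],[0.067,-0.074,0,0,0,0.062],[0.083,-0.092,0,0,0,0.076]]
[[0.014,-0.017,0,0,0,0.014],[0.026,-0.031,0,0,0,0.025],[0.035,-0.042,0,0,0,0.034],[0.041,-0.049,0,0,0,0.039],[0.043,-0.051,0,0,0,0.042]]
[[0,0,0.002,0,0,-0.0],[0,0,0.008,0,0,-0.0],[0,0,0.016,0,0,-0.0],[0,0,0.028,0,0,-0.0],[0,0,0.041,0,0,-0.0]]
[[0,0,0.015,0,0,-0.0],[0,0,0.03,0,0,-0.0],[0,0,0.046,0,0,-0.0],[0,0,0.061,0,0,-0.0],[0,0,0.076,0,0,-0.0]]
[[0,0,0.013,0,0,-0.0],[0,0,0.024,0,0,-0.0],[0,0,0.033,0,0,-0.0],[0,0,0.039,0,0,-0.0],[0,0,0.041,0,0,-0.0]]
[ 6.563e-01 -2.000e-04  3.690e-02 -6.930e-02]
```

Emit:
move_arm:
  targets:
    - [0,0,-0.005,0,0,0]
    - [0,0,-0.018,0,0,0]
    - [0,0,-0.037,0,0,0]
    - [0,0,-0.06,0,0,0]
    - [0,0,-0.085,0,0,0]

```text
time_s: 9.37
ee_pos: [0.4816, -0.1891, 0.1113]
eef_rot: [-3.141, 0.001, 0.014]
force: [-0.2, 0.5, 0.7]
grip_width: 0.0939
```

Emit:
move_arm:
  targets:
    - [0,0,-0.025,0,0,0]
    - [0,0,-0.048,0,0,0]
    - [0,0,-0.067,0,0,0]
    - [0,0,-0.08,0,0,0]
    - [0,0,-0.085,0,0,0]

```text
time_s: 9.78
ee_pos: [0.4825, -0.1895, 0.1979]
eef_rot: [3.14, -0.003, 0.014]
force: [0.8, 0.0, -0.7]
grip_width: 0.0942
```

Emit:
move_arm:
  targets:
    - [0.002,-0.002,0,0,0,0.002]
    - [0.009,-0.009,0,0,0,0.008]
    - [0.018,-0.019,0,0,0,0.016]
    - [0.031,-0.033,0,0,0,0.028]
    - [0.046,-0.048,0,0,0,0.041]

```text
time_s: 10.2
ee_pos: [0.5276, -0.1396, 0.1942]
eef_rot: [-3.141, 0.002, -0.009]
force: [0.4, -0.7, 1.4]
grip_width: 0.0942
```

Emit:
move_arm:
  targets:
    - [0.016,-0.018,0,0,0,0.015]
    - [0.033,-0.037,0,0,0,0.03]
    - [0.05,-0.056,0,0,0,0.046]
    - [0.067,-0.074,0,0,0,0.062]
    - [0.083,-0.092,0,0,0,0.076]

```text
time_s: 10.62
ee_pos: [0.6117, -0.0473, 0.1938]
eef_rot: [-3.141, 0.002, -0.048]
force: [0.0, 0.6, -0.1]
grip_width: 0.0937
```

Emit:
move_arm:
  targets:
    - [0.014,-0.017,0,0,0,0.014]
    - [0.026,-0.031,0,0,0,0.025]
    - [0.035,-0.042,0,0,0,0.034]
    - [0.041,-0.049,0,0,0,0.039]
    - [0.043,-0.051,0,0,0,0.042]

```text
time_s: 11.03
ee_pos: [0.6567, 0.0013, 0.1939]
eef_rot: [-3.141, 0.002, -0.068]
force: [-0.1, -0.1, -0.3]
grip_width: 0.0943
```

Run:
```python
from plan import *
chk(); I=ctrl.camera_info("wrist"); im=ctrl.camera("wrist")[:,:,::-1].copy()
for P in [(.656,-.0001,.123),(.6567,.0013,.009),(.7435,-.005,.093),(.6527,-.1808,.093)]:
    u=proj(I,[P])[0]; print(P,u.round(1))
    if abs(u).max()<2000: cv2.drawMarker(im,tuple(int(v) for v in u.round()),(0,0,255),0,12,1)
cv2.imwrite("pics/w3.png",im)
```

```text
11.0333 [0.6567 0.0013 0.1939] [-3.1414e+00  1.9000e-03 -6.8100e-02] w 0.0943 F [-0.1 -0.1 -0.3]
(0.656, -0.0001, 0.123) [318.4 209.4]
(0.6567, 0.0013, 0.009) [316.7 183.4]
(0.7435, -0.005, 0.093) [317.1  99.6]
(0.6527, -0.1808, 0.093) [519.8 191. ]
```

View pics/w3.png

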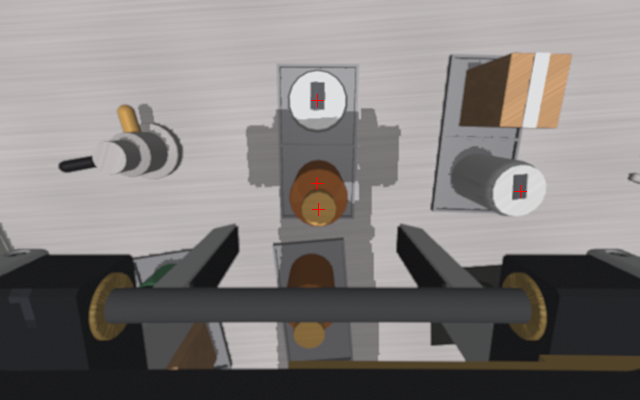

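The cap is at (318,209), exactly as predicted, and the gripper is centred over tray A. Descending to grip.

Emit:
move_arm:
  targets:
    - [0,0,0.002,0,0,0]
    - [0,0,0.008,0,0,0]
    - [0,0,0.016,0,0,0]
    - [0,0,0.028,0,0,0]
    - [0,0,0.041,0,0,0]

```text
time_s: 11.5
ee_pos: [0.6561, -0.0008, 0.1533]
eef_rot: [3.142, -0.0, -0.07]
force: [-0.5, 0.4, 0.2]
grip_width: 0.0939
```

Emit:
move_arm:
  targets:
    - [0,0,0.015,0,0,0]
    - [0,0,0.03,0,0,0]
    - [0,0,0.046,0,0,0]
    - [0,0,0.061,0,0,0]
    - [0,0,0.076,0,0,0]

```text
time_s: 11.92
ee_pos: [0.6557, -0.0007, 0.0765]
eef_rot: [3.142, 0.001, -0.07]
force: [-0.2, 0.1, 0.3]
grip_width: 0.0937
```

Emit:
move_arm:
  targets:
    - [0,0,0.013,0,0,0]
    - [0,0,0.024,0,0,0]
    - [0,0,0.033,0,0,0]
    - [0,0,0.039,0,0,0]
    - [0,0,0.041,0,0,0]

```text
time_s: 12.33
ee_pos: [0.656, -0.0004, 0.0364]
eef_rot: [3.142, 0.001, -0.069]
force: [-0.4, 0.3, -0.8]
grip_width: 0.0937
```

Emit:
move_arm:
  targets:
    - [0,0,0,0,0,0]
    - [0,0,0,0,0,0]
    - [0,0,0,0,0,0]
    - [0,0,0,0,0,0]
    - [0,0,0,0,0,0]
  fingers: -1
  grip_force: 20

```text
time_s: 12.75
ee_pos: [0.6565, -0.0004, 0.0379]
eef_rot: [-3.142, -0.001, -0.069]
force: [0.2, -0.7, -0.8]
grip_width: 0.0641
```

Emit:
move_arm:
  targets:
    - [0,0,0,0,0,0]
    - [0,0,0,0,0,0]
    - [0,0,0,0,0,0]
    - [0,0,0,0,0,0]
    - [0,0,0,0,0,0]

```text
time_s: 13.17
ee_pos: [0.6565, -0.0003, 0.0377]
eef_rot: [-3.141, -0.0, -0.069]
force: [-0.5, 1.5, 3.9]
grip_width: 0.0558
```

```bash
python3 -c "
from plan import *
chk()
plan([(.6563,-.0002,.20,-.069,2),(.4555,.0158,.20,.014,3),(.4555,.0158,.042,.014,3)])"
```

```text
13.1667 [ 6.565e-01 -3.000e-04  3.770e-02] [-3.1415e+00 -4.0000e-04 -6.9200e-02] w 0.0558 F [-0.5  1.5  3.9]
[[0,0,-0.005,0,0,-0.0],[0,0,-0.017,0,0,-0.0],[0,0,-0.035,0,0,-0.0],[0,0,-0.057,0,0,-0.0],[0,0,-0.082,0,0,-0.0]]
[[0,0,-0.024,0,0,-0.0],[0,0,-0.046,0,0,-0.0],[0,0,-0.064,0,0,-0.0],[0,0,-0.077,0,0,-0.0],[0,0,-0.081,0,0,-0.0]]
[[-0.003,0,0,0,0,-0.002],[-0.01,0,0,0,0,-0.008],[-0.021,0,0,0,0,-0.017],[-0.035,0,0,0,0,-0.028],[-0.052,-0.001,0,0,0,-0.041]]
[[-0.019,0,0,0,0,-0.015],[-0.039,-0.001,0,0,0,-0.031],[-0.059,-0.001,0,0,0,-0.046],[-0.078,-0.002,0,0,0,-0.062],[-0.097,-0.003,0,0,0,-0.077]]
[[-0.017,-0.001,0,0,0,-0.013],[-0.031,-0.002,0,0,0,-0.024],[-0.042,-0.003,0,0,0,-0.033],[-0.05,-0.003,0,0,0,-0.039],[-0.052,-0.003,0,0,0,-0.041]]
[[0,0,0.002,0,0,-0.0],[0,0,0.008,0,0,-0.0],[0,0,0.016,0,0,-0.0],[0,0,0.028,0,0,-0.0],[0,0,0.041,0,0,-0.0]]
[[0,0,0.015,0,0,-0.0],[0,0,0.03,0,0,-0.0],[0,0,0.046,0,0,0.0],[0,0,0.061,0,0,0.0],[0,0,0.076,0,0,0.0]]
[[0,0,0.013,0,0,0.0],[0,0,0.024,0,0,0.0],[0,0,0.033,0,0,0.0],[0,0,0.039,0,0,0.0],[0,0,0.041,0,0,0.0]]
[0.4557 0.0154 0.0419 0.014 ]
```

Emit:
move_arm:
  targets:
    - [0,0,-0.005,0,0,0]
    - [0,0,-0.017,0,0,0]
    - [0,0,-0.035,0,0,0]
    - [0,0,-0.057,0,0,0]
    - [0,0,-0.082,0,0,0]

```text
time_s: 13.58
ee_pos: [0.6558, -0.0005, 0.1203]
eef_rot: [3.141, 0.002, -0.069]
force: [0.9, 0.6, -2.2]
grip_width: 0.0558
```

Emit:
move_arm:
  targets:
    - [0,0,-0.024,0,0,0]
    - [0,0,-0.046,0,0,0]
    - [0,0,-0.064,0,0,0]
    - [0,0,-0.077,0,0,0]
    - [0,0,-0.081,0,0,0]

```text
time_s: 14.0
ee_pos: [0.6569, -0.0005, 0.2038]
eef_rot: [3.141, -0.004, -0.069]
force: [0.3, 0.0, -2.7]
grip_width: 0.0559
```

Emit:
move_arm:
  targets:
    - [-0.003,0,0,0,0,-0.002]
    - [-0.01,0,0,0,0,-0.008]
    - [-0.021,0,0,0,0,-0.017]
    - [-0.035,0,0,0,0,-0.028]
    - [-0.052,-0.001,0,0,0,-0.041]

```text
time_s: 14.42
ee_pos: [0.6031, 0.0042, 0.1988]
eef_rot: [3.142, 0.002, -0.048]
force: [-0.3, 0.2, -2.0]
grip_width: 0.056
```

Emit:
move_arm:
  targets:
    - [-0.019,0,0,0,0,-0.015]
    - [-0.039,-0.001,0,0,0,-0.031]
    - [-0.059,-0.001,0,0,0,-0.046]
    - [-0.078,-0.002,0,0,0,-0.062]
    - [-0.097,-0.003,0,0,0,-0.077]

```text
time_s: 14.83
ee_pos: [0.5057, 0.012, 0.1992]
eef_rot: [-3.142, 0.002, -0.007]
force: [0.1, -1.2, -2.7]
grip_width: 0.056
```

Emit:
move_arm:
  targets:
    - [-0.017,-0.001,0,0,0,-0.013]
    - [-0.031,-0.002,0,0,0,-0.024]
    - [-0.042,-0.003,0,0,0,-0.033]
    - [-0.05,-0.003,0,0,0,-0.039]
    - [-0.052,-0.003,0,0,0,-0.041]

```text
time_s: 15.25
ee_pos: [0.4544, 0.0153, 0.1999]
eef_rot: [3.142, 0.001, 0.014]
force: [0.3, 0.1, -2.4]
grip_width: 0.0558
```

Emit:
move_arm:
  targets:
    - [0,0,0.002,0,0,0]
    - [0,0,0.008,0,0,0]
    - [0,0,0.016,0,0,0]
    - [0,0,0.028,0,0,0]
    - [0,0,0.041,0,0,0]

```text
time_s: 15.67
ee_pos: [0.456, 0.0152, 0.1582]
eef_rot: [-3.142, 0.0, 0.014]
force: [-0.8, -0.2, -1.8]
grip_width: 0.0558
```

Emit:
move_arm:
  targets:
    - [0,0,0.015,0,0,0]
    - [0,0,0.03,0,0,0]
    - [0,0,0.046,0,0,0]
    - [0,0,0.061,0,0,0]
    - [0,0,0.076,0,0,0]

```text
time_s: 16.08
ee_pos: [0.4556, 0.0152, 0.0816]
eef_rot: [-3.142, 0.001, 0.014]
force: [-0.7, -0.1, -2.2]
grip_width: 0.0558
```

Emit:
move_arm:
  targets:
    - [0,0,0.013,0,0,0]
    - [0,0,0.024,0,0,0]
    - [0,0,0.033,0,0,0]
    - [0,0,0.039,0,0,0]
    - [0,0,0.041,0,0,0]

```text
time_s: 16.5
ee_pos: [0.4554, 0.0153, 0.0412]
eef_rot: [-3.141, 0.002, 0.014]
force: [0.2, -0.4, -3.2]
grip_width: 0.0561
```

Emit:
move_arm:
  targets:
    - [0,0,0.0008,0,0,0]
    - [0,0,0.0016,0,0,0]
    - [0,0,0.0024,0,0,0]
    - [0,0,0.0032,0,0,0]
    - [0,0,0.004,0,0,0]

```text
time_s: 16.92
ee_pos: [0.456, 0.0153, 0.0387]
eef_rot: [3.142, -0.001, 0.014]
force: [0.0, 0.2, -2.0]
grip_width: 0.056
```

Emit:
move_arm:
  targets:
    - [0,0,0.0002,0,0,0]
    - [0,0,0.0004,0,0,0]
    - [0,0,0.0006,0,0,0]
    - [0,0,0.0008,0,0,0]
    - [0,0,0.001,0,0,0]

```text
time_s: 17.33
ee_pos: [0.4559, 0.0153, 0.0377]
eef_rot: [-3.142, -0.0, 0.014]
force: [-2.8, 0.0, 6.0]
grip_width: 0.056
```

```bash
python3 -c "
from plan import *
chk()"
```

```text
17.3333 [0.4559 0.0153 0.0377] [-3.1416e+00 -2.0000e-04  1.4000e-02] w 0.056 F [-2.8  0.   6. ]
```

Emit:
move_arm:
  targets:
    - [0,0,0,0,0,0]
    - [0,0,0,0,0,0]
    - [0,0,0,0,0,0]
    - [0,0,0,0,0,0]
    - [0,0,0,0,0,0]
  fingers: 1

```text
time_s: 17.75
ee_pos: [0.4559, 0.0153, 0.0375]
eef_rot: [3.142, -0.0, 0.014]
force: [-0.1, -0.6, 0.3]
grip_width: 0.0857
```

Emit:
move_arm:
  targets:
    - [0,0,0,0,0,0]
    - [0,0,0,0,0,0]
    - [0,0,0,0,0,0]
    - [0,0,0,0,0,0]
    - [0,0,0,0,0,0]

```text
time_s: 18.17
ee_pos: [0.4558, 0.0153, 0.0374]
eef_rot: [3.142, 0.0, 0.014]
force: [0.4, 0.1, 1.1]
grip_width: 0.0943
```

```bash
python3 -c "
from plan import *
json.dump([.4557,.0154,.0369,.014],open('cmd.json','w'))
plan([(.4557,.0154,.20,.014,2),(.6525,-.1808,.20,-.093,3),(.6525,-.1808,.034,-.093,3)])"
```

```text
[[0,0,-0.005,0,0,-0.0],[0,0,-0.017,0,0,-0.0],[0,0,-0.035,0,0,-0.0],[0,0,-0.057,0,0,-0.0],[0,0,-0.082,0,0,-0.0]]
[[0,0,-0.024,0,0,-0.0],[0,0,-0.046,0,0,-0.0],[0,0,-0.064,0,0,-0.0],[0,0,-0.077,0,0,-0.0],[0,0,-0.081,0,0,-0.0]]
[[0.002,0.003,0,0,0,0.003],[0.009,0.01,0,0,0,0.01],[0.02,0.021,0,0,0,0.021],[0.034,0.035,0,0,0,0.036],[0.05,0.052,0,0,0,0.053]]
[[0.019,0.018,0,0,0,0.019],[0.038,0.036,0,0,0,0.039],[0.058,0.056,0,0,0,0.059],[0.078,0.075,0,0,0,0.079],[0.096,0.093,0,0,0,0.098]]
[[0.018,0.015,0,0,0,0.018],[0.033,0.028,0,0,0,0.032],[0.044,0.038,0,0,0,0.043],[0.052,0.045,0,0,0,0.051],[0.055,0.047,0,0,0,0.053]]
[[0,0,0.002,0,0,0.0],[0,0,0.008,0,0,0.0],[0,0,0.017,0,0,0.0],[0,0,0.029,0,0,0.0],[0,0,0.043,0,0,0.0]]
[[0,0,0.015,0,0,0.0],[0,0,0.032,0,0,0.0],[0,0,0.048,0,0,0.0],[0,0,0.065,0,0,0.0],[0,0,0.08,0,0,0.0]]
[[0,0,0.014,0,0,0.0],[0,0,0.026,0,0,0.0],[0,0,0.035,0,0,0.0],[0,0,0.041,0,0,0.0],[0,0,0.043,0,0,0.0]]
[ 0.653  -0.1807  0.0339 -0.0928]
```

Emit:
move_arm:
  targets:
    - [0,0,-0.005,0,0,0]
    - [0,0,-0.017,0,0,0]
    - [0,0,-0.035,0,0,0]
    - [0,0,-0.057,0,0,0]
    - [0,0,-0.082,0,0,0]

```text
time_s: 18.58
ee_pos: [0.4553, 0.0153, 0.1202]
eef_rot: [-3.142, 0.001, 0.014]
force: [0.1, 0.2, -0.5]
grip_width: 0.0944
```

Emit:
move_arm:
  targets:
    - [0,0,-0.024,0,0,0]
    - [0,0,-0.046,0,0,0]
    - [0,0,-0.064,0,0,0]
    - [0,0,-0.077,0,0,0]
    - [0,0,-0.081,0,0,0]

```text
time_s: 19.0
ee_pos: [0.4565, 0.0153, 0.2028]
eef_rot: [3.141, -0.003, 0.014]
force: [0.2, -0.3, -0.4]
grip_width: 0.0943
```

Emit:
move_arm:
  targets:
    - [0.002,0.003,0,0,0,0.003]
    - [0.009,0.01,0,0,0,0.01]
    - [0.02,0.021,0,0,0,0.021]
    - [0.034,0.035,0,0,0,0.036]
    - [0.05,0.052,0,0,0,0.053]

```text
time_s: 19.42
ee_pos: [0.507, -0.0368, 0.1993]
eef_rot: [-3.141, 0.002, -0.014]
force: [0.1, 1.1, 0.0]
grip_width: 0.0939
```

Emit:
move_arm:
  targets:
    - [0.019,0.018,0,0,0,0.019]
    - [0.038,0.036,0,0,0,0.039]
    - [0.058,0.056,0,0,0,0.059]
    - [0.078,0.075,0,0,0,0.079]
    - [0.096,0.093,0,0,0,0.098]

```text
time_s: 19.83
ee_pos: [0.6021, -0.1322, 0.1986]
eef_rot: [-3.141, 0.002, -0.066]
force: [0.5, -0.7, -0.2]
grip_width: 0.0942
```

Emit:
move_arm:
  targets:
    - [0.018,0.015,0,0,0,0.018]
    - [0.033,0.028,0,0,0,0.032]
    - [0.044,0.038,0,0,0,0.043]
    - [0.052,0.045,0,0,0,0.051]
    - [0.055,0.047,0,0,0,0.053]

```text
time_s: 20.25
ee_pos: [0.6534, -0.1826, 0.198]
eef_rot: [-3.141, 0.003, -0.094]
force: [0.5, -0.8, 0.8]
grip_width: 0.0938
```

Run:
```python
from plan import *
chk(); I=ctrl.camera_info("wrist"); im=ctrl.camera("wrist")[:,:,::-1].copy()
for P in [(.6527,-.1808,.093),(.6567,.0013,.003),(.4556,.0153,.123)]:
    u=proj(I,[P])[0]; print(P,u.round(1))
    if abs(u).max()<2000: cv2.drawMarker(im,tuple(int(v) for v in u.round()),(0,0,255),0,12,1)
cv2.imwrite("pics/w4.png",im)
```

```text
20.25 [ 0.6534 -0.1826  0.198 ] [-3.1411e+00  2.6000e-03 -9.4400e-02] w 0.0938 F [ 0.5 -0.8  0.8]
(0.6527, -0.1808, 0.093) [314.9 200. ]
(0.6567, 0.0013, 0.003) [164.2 193.2]
(0.4556, 0.0153, 0.123) [133.3 421.9]
```

View pics/w4.png

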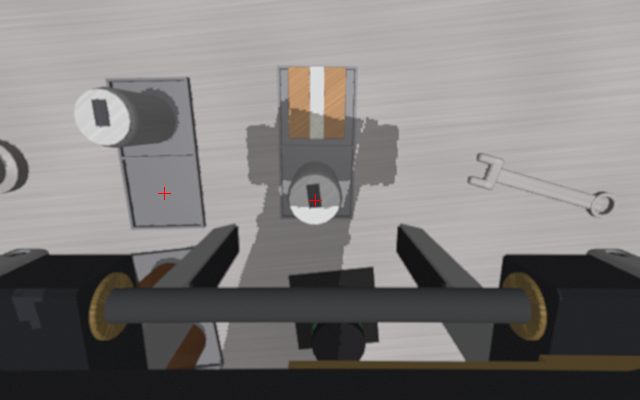

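The can top is at (314,196), predicted (315,200). The emptied half of tray A is at (164,191), the jar is on the mat at (337,340), and the bottle stands in D.

Emit:
move_arm:
  targets:
    - [0,0,0.002,0,0,0]
    - [0,0,0.008,0,0,0]
    - [0,0,0.017,0,0,0]
    - [0,0,0.029,0,0,0]
    - [0,0,0.043,0,0,0]

```text
time_s: 20.72
ee_pos: [0.6529, -0.1805, 0.1565]
eef_rot: [3.142, -0.0, -0.092]
force: [1.0, 0.0, 0.1]
grip_width: 0.0939
```

Emit:
move_arm:
  targets:
    - [0,0,0.015,0,0,0]
    - [0,0,0.032,0,0,0]
    - [0,0,0.048,0,0,0]
    - [0,0,0.065,0,0,0]
    - [0,0,0.08,0,0,0]

```text
time_s: 21.13
ee_pos: [0.6523, -0.1803, 0.0752]
eef_rot: [-3.141, 0.001, -0.092]
force: [0.5, -0.4, -0.1]
grip_width: 0.094
```

Emit:
move_arm:
  targets:
    - [0,0,0.014,0,0,0]
    - [0,0,0.026,0,0,0]
    - [0,0,0.035,0,0,0]
    - [0,0,0.041,0,0,0]
    - [0,0,0.043,0,0,0]

```text
time_s: 21.55
ee_pos: [0.6528, -0.1807, 0.0334]
eef_rot: [-3.141, 0.001, -0.093]
force: [0.1, 0.6, 0.8]
grip_width: 0.0942
```

Emit:
move_arm:
  targets:
    - [0,0,0,0,0,0]
    - [0,0,0,0,0,0]
    - [0,0,0,0,0,0]
    - [0,0,0,0,0,0]
    - [0,0,0,0,0,0]
  fingers: -1
  grip_force: 20

```text
time_s: 21.97
ee_pos: [0.6533, -0.1809, 0.0349]
eef_rot: [3.141, -0.001, -0.093]
force: [-0.2, -0.0, -1.1]
grip_width: 0.0642
```

Emit:
move_arm:
  targets:
    - [0,0,0,0,0,0]
    - [0,0,0,0,0,0]
    - [0,0,0,0,0,0]
    - [0,0,0,0,0,0]
    - [0,0,0,0,0,0]

```text
time_s: 22.38
ee_pos: [0.6532, -0.1808, 0.0347]
eef_rot: [-3.142, -0.0, -0.093]
force: [-0.5, 1.5, 4.8]
grip_width: 0.0529
```

```bash
python3 -c "
from plan import *
chk()
plan([(.653,-.1807,.13,-.093,2),(.657,.0013,.13,-.069,3),(.657,.0013,.039,-.069,2)])"
```

```text
22.3833 [ 0.6532 -0.1808  0.0347] [-3.1415e+00 -3.0000e-04 -9.2800e-02] w 0.0529 F [-0.5  1.5  4.8]
[[0,0,-0.003,0,0,0.0],[0,0,-0.01,0,0,0.0],[0,0,-0.021,0,0,0.0],[0,0,-0.034,0,0,0.0],[0,0,-0.048,0,0,0.0]]
[[0,0,-0.014,0,0,0.0],[0,0,-0.027,0,0,0.0],[0,0,-0.038,0,0,0.0],[0,0,-0.045,0,0,0.0],[0,0,-0.048,0,0,0.0]]
[[0,-0.002,0,0,0,-0.001],[-0.001,-0.009,0,0,0,-0.002],[-0.001,-0.019,0,0,0,-0.005],[-0.002,-0.032,0,0,0,-0.008],[-0.003,-0.047,0,0,0,-0.012]]
[[-0.001,-0.017,0,0,0,-0.004],[-0.003,-0.035,0,0,0,-0.008],[-0.004,-0.053,0,0,0,-0.013],[-0.005,-0.071,0,0,0,-0.017],[-0.006,-0.088,0,0,0,-0.022]]
[[-0.001,-0.015,0,0,0,-0.004],[-0.001,-0.028,0,0,0,-0.007],[-0.002,-0.038,0,0,0,-0.009],[-0.002,-0.044,0,0,0,-0.011],[-0.002,-0.047,0,0,0,-0.011]]
[[0,0,0.003,0,0,-0.0],[0,0,0.009,0,0,-0.0],[0,0,0.02,0,0,-0.0],[0,0,0.032,0,0,-0.0],[0,0,0.045,0,0,-0.0]]
[[0,0,0.014,0,0,-0.0],[0,0,0.026,0,0,-0.0],[0,0,0.036,0,0,-0.0],[0,0,0.043,0,0,-0.0],[0,0,0.046,0,0,-0.0]]
[ 0.6575  0.0016  0.0389 -0.0693]
```

Emit:
move_arm:
  targets:
    - [0,0,-0.003,0,0,0]
    - [0,0,-0.01,0,0,0]
    - [0,0,-0.021,0,0,0]
    - [0,0,-0.034,0,0,0]
    - [0,0,-0.048,0,0,0]

```text
time_s: 22.8
ee_pos: [0.6531, -0.1809, 0.084]
eef_rot: [3.141, -0.0, -0.093]
force: [-0.4, 0.1, -1.2]
grip_width: 0.0526
```

Emit:
move_arm:
  targets:
    - [0,0,-0.014,0,0,0]
    - [0,0,-0.027,0,0,0]
    - [0,0,-0.038,0,0,0]
    - [0,0,-0.045,0,0,0]
    - [0,0,-0.048,0,0,0]

```text
time_s: 23.22
ee_pos: [0.6534, -0.1809, 0.132]
eef_rot: [3.141, -0.002, -0.093]
force: [-0.1, 0.3, -1.8]
grip_width: 0.0526
```

Emit:
move_arm:
  targets:
    - [0,-0.002,0,0,0,-0.001]
    - [-0.001,-0.009,0,0,0,-0.002]
    - [-0.001,-0.019,0,0,0,-0.005]
    - [-0.002,-0.032,0,0,0,-0.008]
    - [-0.003,-0.047,0,0,0,-0.012]

```text
time_s: 23.63
ee_pos: [0.6543, -0.1323, 0.1299]
eef_rot: [-3.141, 0.001, -0.086]
force: [-0.4, 0.3, -2.1]
grip_width: 0.0525
```

Emit:
move_arm:
  targets:
    - [-0.001,-0.017,0,0,0,-0.004]
    - [-0.003,-0.035,0,0,0,-0.008]
    - [-0.004,-0.053,0,0,0,-0.013]
    - [-0.005,-0.071,0,0,0,-0.017]
    - [-0.006,-0.088,0,0,0,-0.022]

```text
time_s: 24.05
ee_pos: [0.6559, -0.0429, 0.1304]
eef_rot: [-3.141, 0.0, -0.074]
force: [0.5, 0.0, -0.9]
grip_width: 0.0523
```

Emit:
move_arm:
  targets:
    - [-0.001,-0.015,0,0,0,-0.004]
    - [-0.001,-0.028,0,0,0,-0.007]
    - [-0.002,-0.038,0,0,0,-0.009]
    - [-0.002,-0.044,0,0,0,-0.011]
    - [-0.002,-0.047,0,0,0,-0.011]

```text
time_s: 24.47
ee_pos: [0.6576, 0.0024, 0.1305]
eef_rot: [-3.142, -0.0, -0.069]
force: [0.7, -0.0, -0.8]
grip_width: 0.053
```

Emit:
move_arm:
  targets:
    - [0,0,0.003,0,0,0]
    - [0,0,0.009,0,0,0]
    - [0,0,0.02,0,0,0]
    - [0,0,0.032,0,0,0]
    - [0,0,0.045,0,0,0]

```text
time_s: 24.88
ee_pos: [0.6574, 0.001, 0.0838]
eef_rot: [3.142, 0.001, -0.07]
force: [1.0, -1.0, -1.8]
grip_width: 0.0524
```

Emit:
move_arm:
  targets:
    - [0,0,0.014,0,0,0]
    - [0,0,0.026,0,0,0]
    - [0,0,0.036,0,0,0]
    - [0,0,0.043,0,0,0]
    - [0,0,0.046,0,0,0]

```text
time_s: 25.3
ee_pos: [0.6572, 0.0014, 0.0379]
eef_rot: [3.142, 0.002, -0.069]
force: [-1.1, 0.1, -1.7]
grip_width: 0.0523
```

Emit:
move_arm:
  targets:
    - [0,0,0.0008,0,0,0]
    - [0,0,0.0016,0,0,0]
    - [0,0,0.0024,0,0,0]
    - [0,0,0.0032,0,0,0]
    - [0,0,0.004,0,0,0]

```text
time_s: 25.72
ee_pos: [0.6578, 0.0015, 0.0358]
eef_rot: [-3.142, -0.001, -0.069]
force: [0.4, 0.5, -1.9]
grip_width: 0.0525
```

Emit:
move_arm:
  targets:
    - [0,0,0.0002,0,0,0]
    - [0,0,0.0004,0,0,0]
    - [0,0,0.0006,0,0,0]
    - [0,0,0.0008,0,0,0]
    - [0,0,0.001,0,0,0]

```text
time_s: 26.13
ee_pos: [0.6577, 0.0015, 0.0347]
eef_rot: [-3.142, -0.0, -0.069]
force: [-1.2, 0.6, 1.3]
grip_width: 0.0527
```

Emit:
move_arm:
  targets:
    - [0,0,0,0,0,0]
    - [0,0,0,0,0,0]
    - [0,0,0,0,0,0]
    - [0,0,0,0,0,0]
    - [0,0,0,0,0,0]
  fingers: 1

```text
time_s: 26.55
ee_pos: [0.6576, 0.0015, 0.0345]
eef_rot: [-3.142, -0.0, -0.069]
force: [-0.8, 1.3, 0.4]
grip_width: 0.0827
```

Emit:
move_arm:
  targets:
    - [0,0,0,0,0,0]
    - [0,0,0,0,0,0]
    - [0,0,0,0,0,0]
    - [0,0,0,0,0,0]
    - [0,0,0,0,0,0]

```text
time_s: 26.97
ee_pos: [0.6576, 0.0015, 0.0344]
eef_rot: [3.142, -0.0, -0.069]
force: [-0.3, -0.6, 1.1]
grip_width: 0.0941
```

```bash
python3 -c "
from plan import *
json.dump([.6575,.0016,.0339,-.0693],open('cmd.json','w'))
plan([(.6575,.0016,.20,-.0693,2),(.4515,.180,.20,.105,3),(.4515,.180,.032,.105,3)])"
```

```text
[[0,0,-0.005,0,0,-0.0],[0,0,-0.017,0,0,-0.0],[0,0,-0.036,0,0,-0.0],[0,0,-0.058,0,0,-0.0],[0,0,-0.083,0,0,-0.0]]
[[0,0,-0.025,0,0,-0.0],[0,0,-0.047,0,0,-0.0],[0,0,-0.066,0,0,-0.0],[0,0,-0.078,0,0,-0.0],[0,0,-0.083,0,0,-0.0]]
[[-0.003,-0.002,0,0,0,-0.004],[-0.011,-0.008,0,0,0,-0.016],[-0.023,-0.017,0,0,0,-0.035],[-0.038,-0.029,0,0,0,-0.058],[-0.056,-0.042,0,0,0,-0.086]]
[[-0.02,-0.017,0,0,0,-0.031],[-0.041,-0.034,0,0,0,-0.064],[-0.062,-0.051,0,0,0,-0.097],[-0.082,-0.068,0,0,0,-0.13],[-0.102,-0.084,0,0,0,-0.161]]
[[-0.016,-0.016,0,0,0,-0.027],[-0.03,-0.029,0,0,0,-0.051],[-0.041,-0.04,0,0,0,-0.07],[-0.048,-0.047,0,0,0,-0.082],[-0.05,-0.049,0,0,0,-0.086]]
[[0,0,0.002,0,0,0.0],[0,0,0.008,0,0,0.0],[0,0,0.017,0,0,0.0],[0,0,0.029,0,0,0.0],[0,0,0.044,0,0,0.0]]
[[0,0,0.015,0,0,0.0],[0,0,0.032,0,0,0.0],[0,0,0.048,0,0,0.0],[0,0,0.065,0,0,0.0],[0,0,0.08,0,0,0.0]]
[[0,0,0.014,0,0,0.0],[0,0,0.026,0,0,0.0],[0,0,0.036,0,0,0.0],[0,0,0.042,0,0,0.0],[0,0,0.044,0,0,0.0]]
[0.4518 0.1797 0.0319 0.1051]
```

Emit:
move_arm:
  targets:
    - [0,0,-0.005,0,0,0]
    - [0,0,-0.017,0,0,0]
    - [0,0,-0.036,0,0,0]
    - [0,0,-0.058,0,0,0]
    - [0,0,-0.083,0,0,0]

```text
time_s: 27.38
ee_pos: [0.6574, 0.0015, 0.1189]
eef_rot: [3.142, 0.0, -0.069]
force: [0.0, -0.9, -0.4]
grip_width: 0.0942
```

Emit:
move_arm:
  targets:
    - [0,0,-0.025,0,0,0]
    - [0,0,-0.047,0,0,0]
    - [0,0,-0.066,0,0,0]
    - [0,0,-0.078,0,0,0]
    - [0,0,-0.083,0,0,0]

```text
time_s: 27.8
ee_pos: [0.6581, 0.0015, 0.2034]
eef_rot: [-3.142, -0.004, -0.069]
force: [-1.0, -0.2, 0.8]
grip_width: 0.094
```

Emit:
move_arm:
  targets:
    - [-0.003,-0.002,0,0,0,-0.004]
    - [-0.011,-0.008,0,0,0,-0.016]
    - [-0.023,-0.017,0,0,0,-0.035]
    - [-0.038,-0.029,0,0,0,-0.058]
    - [-0.056,-0.042,0,0,0,-0.086]

```text
time_s: 28.22
ee_pos: [0.6035, 0.0475, 0.1986]
eef_rot: [3.141, 0.003, -0.024]
force: [-0.9, 0.7, -0.5]
grip_width: 0.0941
```

Emit:
move_arm:
  targets:
    - [-0.02,-0.017,0,0,0,-0.031]
    - [-0.041,-0.034,0,0,0,-0.064]
    - [-0.062,-0.051,0,0,0,-0.097]
    - [-0.082,-0.068,0,0,0,-0.13]
    - [-0.102,-0.084,0,0,0,-0.161]

```text
time_s: 28.63
ee_pos: [0.5029, 0.1344, 0.1991]
eef_rot: [3.141, 0.002, 0.061]
force: [0.3, 0.6, -0.2]
grip_width: 0.0942
```

Emit:
move_arm:
  targets:
    - [-0.016,-0.016,0,0,0,-0.027]
    - [-0.03,-0.029,0,0,0,-0.051]
    - [-0.041,-0.04,0,0,0,-0.07]
    - [-0.048,-0.047,0,0,0,-0.082]
    - [-0.05,-0.049,0,0,0,-0.086]

```text
time_s: 29.05
ee_pos: [0.4507, 0.1803, 0.1998]
eef_rot: [3.141, 0.001, 0.107]
force: [0.4, 0.4, 0.9]
grip_width: 0.0939
```

Run:
```python
from plan import *
chk(); I=ctrl.camera_info("wrist"); im=ctrl.camera("wrist")[:,:,::-1].copy()
for P in [(.4515,.18,.087),(.4522,.1819,.009),(.5348,.1893,.073)]:
    u=proj(I,[P])[0]; print(P,u.round(1))
    if abs(u).max()<2000: cv2.drawMarker(im,tuple(int(v) for v in u.round()),(0,0,255),0,12,1)
cv2.imwrite("pics/w5.png",im)
```

```text
29.05 [0.4507 0.1803 0.1998] [3.1414e+00 1.2000e-03 1.0660e-01] w 0.0939 F [0.4 0.4 0.9]
(0.4515, 0.18, 0.087) [317.  196.4]
(0.4522, 0.1819, 0.009) [315.5 181.1]
(0.5348, 0.1893, 0.073) [316.6 104.5]
```

View pics/w5.png

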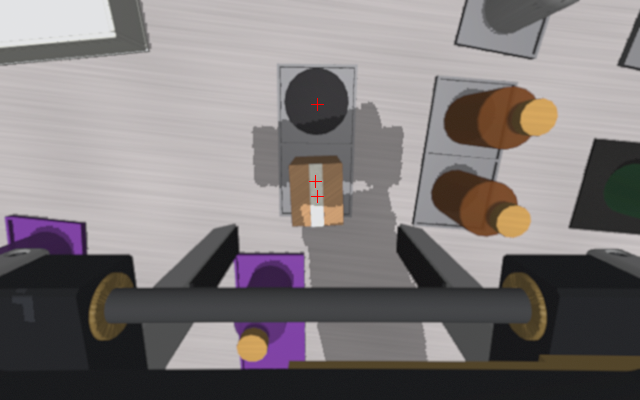

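The carton's top is centred at (317,195), as predicted (317,196), and square to the fingers. The jar tray's near half is beneath it, and the purple look-alike at (255,345) is clear.

Emit:
move_arm:
  targets:
    - [0,0,0.002,0,0,0]
    - [0,0,0.008,0,0,0]
    - [0,0,0.017,0,0,0]
    - [0,0,0.029,0,0,0]
    - [0,0,0.044,0,0,0]

```text
time_s: 29.52
ee_pos: [0.4522, 0.1792, 0.1554]
eef_rot: [-3.142, -0.0, 0.104]
force: [0.4, 0.3, 0.2]
grip_width: 0.094
```

Emit:
move_arm:
  targets:
    - [0,0,0.015,0,0,0]
    - [0,0,0.032,0,0,0]
    - [0,0,0.048,0,0,0]
    - [0,0,0.065,0,0,0]
    - [0,0,0.08,0,0,0]

```text
time_s: 29.93
ee_pos: [0.4516, 0.179, 0.0744]
eef_rot: [3.141, 0.001, 0.104]
force: [0.1, -0.5, -0.7]
grip_width: 0.0942
```

Emit:
move_arm:
  targets:
    - [0,0,0.014,0,0,0]
    - [0,0,0.026,0,0,0]
    - [0,0,0.036,0,0,0]
    - [0,0,0.042,0,0,0]
    - [0,0,0.044,0,0,0]

```text
time_s: 30.35
ee_pos: [0.4515, 0.1792, 0.0312]
eef_rot: [3.141, 0.002, 0.105]
force: [-0.5, 0.5, 0.9]
grip_width: 0.0941
```

Emit:
move_arm:
  targets:
    - [0,0,0,0,0,0]
    - [0,0,0,0,0,0]
    - [0,0,0,0,0,0]
    - [0,0,0,0,0,0]
    - [0,0,0,0,0,0]
  fingers: -1
  grip_force: 20

```text
time_s: 30.77
ee_pos: [0.4521, 0.1797, 0.0328]
eef_rot: [-3.141, -0.001, 0.105]
force: [-0.3, 0.1, 0.5]
grip_width: 0.0639
```

Emit:
move_arm:
  targets:
    - [0,0,0,0,0,0]
    - [0,0,0,0,0,0]
    - [0,0,0,0,0,0]
    - [0,0,0,0,0,0]
    - [0,0,0,0,0,0]

```text
time_s: 31.18
ee_pos: [0.4521, 0.1798, 0.0327]
eef_rot: [-3.141, -0.001, 0.105]
force: [-0.8, 2.9, 3.2]
grip_width: 0.0501
```

```bash
python3 -c "
from plan import *
chk()
plan([(.4518,.1797,.20,.1051,2),(.652,-.1807,.20,-.093,4),(.652,-.1807,.037,-.093,3)])"
```

```text
31.1833 [0.4521 0.1798 0.0327] [-3.1413e+00 -5.0000e-04  1.0510e-01] w 0.0501 F [-0.8  2.9  3.2]
[[0,0,-0.005,0,0,-0.0],[0,0,-0.017,0,0,-0.0],[0,0,-0.036,0,0,-0.0],[0,0,-0.059,0,0,-0.0],[0,0,-0.084,0,0,-0.0]]
[[0,0,-0.025,0,0,-0.0],[0,0,-0.048,0,0,-0.0],[0,0,-0.067,0,0,-0.0],[0,0,-0.079,0,0,-0.0],[0,0,-0.084,0,0,-0.0]]
[[0.001,0.003,0,0,0,0.003],[0.005,0.011,0,0,0,0.011],[0.01,0.023,0,0,0,0.023],[0.017,0.039,0,0,0,0.039],[0.025,0.059,0,0,0,0.059]]
[[0.011,0.023,0,0,0,0.023],[0.022,0.047,0,0,0,0.048],[0.034,0.074,0,0,0,0.074],[0.047,0.101,0,0,0,0.102],[0.06,0.129,0,0,0,0.13]]
[[0.014,0.027,0,0,0,0.028],[0.029,0.053,0,0,0,0.056],[0.043,0.079,0,0,0,0.083],[0.056,0.103,0,0,0,0.108],[0.068,0.124,0,0,0,0.13]]
[[0.011,0.018,0,0,0,0.02],[0.021,0.033,0,0,0,0.036],[0.028,0.045,0,0,0,0.049],[0.033,0.052,0,0,0,0.057],[0.034,0.055,0,0,0,0.059]]
[[0,0,0.002,0,0,0.0],[0,0,0.008,0,0,0.0],[0,0,0.017,0,0,0.0],[0,0,0.029,0,0,0.0],[0,0,0.042,0,0,0.0]]
[[0,0,0.015,0,0,0.0],[0,0,0.031,0,0,0.0],[0,0,0.048,0,0,0.0],[0,0,0.064,0,0,0.0],[0,0,0.079,0,0,0.0]]
[[0,0,0.013,0,0,0.0],[0,0,0.025,0,0,0.0],[0,0,0.034,0,0,0.0],[0,0,0.04,0,0,0.0],[0,0,0.042,0,0,0.0]]
[ 0.6515 -0.1811  0.0369 -0.0929]
```

Emit:
move_arm:
  targets:
    - [0,0,-0.005,0,0,0]
    - [0,0,-0.017,0,0,0]
    - [0,0,-0.036,0,0,0]
    - [0,0,-0.059,0,0,0]
    - [0,0,-0.084,0,0,0]

```text
time_s: 31.6
ee_pos: [0.4511, 0.1792, 0.1168]
eef_rot: [3.141, 0.002, 0.105]
force: [1.0, -0.4, -3.1]
grip_width: 0.0503
```

Emit:
move_arm:
  targets:
    - [0,0,-0.025,0,0,0]
    - [0,0,-0.048,0,0,0]
    - [0,0,-0.067,0,0,0]
    - [0,0,-0.079,0,0,0]
    - [0,0,-0.084,0,0,0]

```text
time_s: 32.02
ee_pos: [0.4521, 0.1795, 0.2022]
eef_rot: [-3.141, -0.002, 0.105]
force: [0.7, 0.4, -1.2]
grip_width: 0.0499
```

Emit:
move_arm:
  targets:
    - [0.001,0.003,0,0,0,0.003]
    - [0.005,0.011,0,0,0,0.011]
    - [0.01,0.023,0,0,0,0.023]
    - [0.017,0.039,0,0,0,0.039]
    - [0.025,0.059,0,0,0,0.059]

```text
time_s: 32.43
ee_pos: [0.4828, 0.1226, 0.1991]
eef_rot: [3.141, 0.002, 0.074]
force: [-0.3, 0.1, -2.5]
grip_width: 0.0498
```

Emit:
move_arm:
  targets:
    - [0.011,0.023,0,0,0,0.023]
    - [0.022,0.047,0,0,0,0.048]
    - [0.034,0.074,0,0,0,0.074]
    - [0.047,0.101,0,0,0,0.102]
    - [0.06,0.129,0,0,0,0.13]

```text
time_s: 32.85
ee_pos: [0.5524, -0.0027, 0.1989]
eef_rot: [-3.142, 0.002, 0.005]
force: [0.5, 1.5, -2.3]
grip_width: 0.05
```

Emit:
move_arm:
  targets:
    - [0.014,0.027,0,0,0,0.028]
    - [0.029,0.053,0,0,0,0.056]
    - [0.043,0.079,0,0,0,0.083]
    - [0.056,0.103,0,0,0,0.108]
    - [0.068,0.124,0,0,0,0.13]

```text
time_s: 33.27
ee_pos: [0.6211, -0.1268, 0.1985]
eef_rot: [-3.141, 0.003, -0.064]
force: [0.4, 0.5, -2.7]
grip_width: 0.0503
```

Emit:
move_arm:
  targets:
    - [0.011,0.018,0,0,0,0.02]
    - [0.021,0.033,0,0,0,0.036]
    - [0.028,0.045,0,0,0,0.049]
    - [0.033,0.052,0,0,0,0.057]
    - [0.034,0.055,0,0,0,0.059]

```text
time_s: 33.68
ee_pos: [0.6515, -0.1827, 0.1986]
eef_rot: [-3.141, 0.002, -0.094]
force: [-0.2, -0.0, -2.0]
grip_width: 0.0503
```

Emit:
move_arm:
  targets:
    - [0,0,0.002,0,0,0]
    - [0,0,0.008,0,0,0]
    - [0,0,0.017,0,0,0]
    - [0,0,0.029,0,0,0]
    - [0,0,0.042,0,0,0]

```text
time_s: 34.1
ee_pos: [0.6514, -0.1807, 0.1572]
eef_rot: [-3.142, 0.0, -0.092]
force: [0.2, 0.2, -3.3]
grip_width: 0.0504
```

Emit:
move_arm:
  targets:
    - [0,0,0.015,0,0,0]
    - [0,0,0.031,0,0,0]
    - [0,0,0.048,0,0,0]
    - [0,0,0.064,0,0,0]
    - [0,0,0.079,0,0,0]

```text
time_s: 34.52
ee_pos: [0.651, -0.1807, 0.0771]
eef_rot: [-3.141, 0.002, -0.092]
force: [0.4, 0.0, -2.5]
grip_width: 0.0501
```

Emit:
move_arm:
  targets:
    - [0,0,0.013,0,0,0]
    - [0,0,0.025,0,0,0]
    - [0,0,0.034,0,0,0]
    - [0,0,0.04,0,0,0]
    - [0,0,0.042,0,0,0]

```text
time_s: 34.93
ee_pos: [0.6513, -0.1811, 0.0363]
eef_rot: [-3.141, 0.001, -0.093]
force: [-0.7, -0.4, -2.9]
grip_width: 0.0499
```

Emit:
move_arm:
  targets:
    - [0,0,0.0008,0,0,0]
    - [0,0,0.0016,0,0,0]
    - [0,0,0.0024,0,0,0]
    - [0,0,0.0032,0,0,0]
    - [0,0,0.004,0,0,0]

```text
time_s: 35.35
ee_pos: [0.6518, -0.1813, 0.0338]
eef_rot: [3.141, -0.001, -0.093]
force: [0.6, -0.3, -3.3]
grip_width: 0.0502
```

Emit:
move_arm:
  targets:
    - [0,0,0.0002,0,0,0]
    - [0,0,0.0004,0,0,0]
    - [0,0,0.0006,0,0,0]
    - [0,0,0.0008,0,0,0]
    - [0,0,0.001,0,0,0]

```text
time_s: 35.77
ee_pos: [0.6517, -0.1812, 0.0328]
eef_rot: [3.142, -0.0, -0.093]
force: [-1.9, 0.9, 1.8]
grip_width: 0.0499
```

Contact. Releasing, then on to the jar on the mat.

Emit:
move_arm:
  targets:
    - [0,0,0,0,0,0]
    - [0,0,0,0,0,0]
    - [0,0,0,0,0,0]
    - [0,0,0,0,0,0]
    - [0,0,0,0,0,0]
  fingers: 1

```text
time_s: 36.18
ee_pos: [0.6517, -0.1812, 0.0325]
eef_rot: [3.142, -0.0, -0.093]
force: [-0.6, -0.3, 0.3]
grip_width: 0.0801
```

Emit:
move_arm:
  targets:
    - [0,0,0,0,0,0]
    - [0,0,0,0,0,0]
    - [0,0,0,0,0,0]
    - [0,0,0,0,0,0]
    - [0,0,0,0,0,0]

```text
time_s: 36.6
ee_pos: [0.6516, -0.1812, 0.0324]
eef_rot: [-3.142, 0.0, -0.093]
force: [-0.4, 0.3, -0.2]
grip_width: 0.0941
```

```bash
python3 -c "
from plan import *
json.dump([.6515,-.1811,.0319,-.0929],open('cmd.json','w'))
plan([(.6515,-.1811,.16,-.0929,2),(.4819,-.1891,.16,.014,3),(.4819,-.1891,.025,.014,2)])"
```

```text
[[0,0,-0.004,0,0,-0.0],[0,0,-0.013,0,0,-0.0],[0,0,-0.028,0,0,-0.0],[0,0,-0.045,0,0,-0.0],[0,0,-0.064,0,0,-0.0]]
[[0,0,-0.019,0,0,-0.0],[0,0,-0.036,0,0,-0.0],[0,0,-0.051,0,0,-0.0],[0,0,-0.061,0,0,-0.0],[0,0,-0.064,0,0,-0.0]]
[[-0.002,0,0,0,0,-0.003],[-0.008,0.001,0,0,0,-0.01],[-0.017,0.002,0,0,0,-0.021],[-0.029,0.004,0,0,0,-0.036],[-0.044,0.006,0,0,0,-0.053]]
[[-0.015,0.002,0,0,0,-0.019],[-0.032,0.004,0,0,0,-0.039],[-0.049,0.006,0,0,0,-0.059],[-0.065,0.008,0,0,0,-0.079],[-0.081,0.009,0,0,0,-0.098]]
[[-0.014,0.001,0,0,0,-0.017],[-0.026,0.002,0,0,0,-0.032],[-0.036,0.003,0,0,0,-0.043],[-0.042,0.003,0,0,0,-0.051],[-0.044,0.003,0,0,0,-0.053]]
[[0,0,0.004,0,0,-0.0],[0,0,0.014,0,0,-0.0],[0,0,0.029,0,0,-0.0],[0,0,0.047,0,0,-0.0],[0,0,0.067,0,0,-0.0]]
[[0,0,0.02,0,0,-0.0],[0,0,0.039,0,0,-0.0],[0,0,0.054,0,0,-0.0],[0,0,0.064,0,0,-0.0],[0,0,0.068,0,0,-0.0]]
[ 0.4817 -0.1891  0.0249  0.0139]
```

Emit:
move_arm:
  targets:
    - [0,0,-0.004,0,0,0]
    - [0,0,-0.013,0,0,0]
    - [0,0,-0.028,0,0,0]
    - [0,0,-0.045,0,0,0]
    - [0,0,-0.064,0,0,0]

```text
time_s: 37.02
ee_pos: [0.6515, -0.1812, 0.0977]
eef_rot: [-3.142, 0.0, -0.093]
force: [0.1, 0.8, 0.5]
grip_width: 0.0942
```

Emit:
move_arm:
  targets:
    - [0,0,-0.019,0,0,0]
    - [0,0,-0.036,0,0,0]
    - [0,0,-0.051,0,0,0]
    - [0,0,-0.061,0,0,0]
    - [0,0,-0.064,0,0,0]

```text
time_s: 37.43
ee_pos: [0.6522, -0.1814, 0.163]
eef_rot: [3.141, -0.003, -0.093]
force: [-0.5, 0.1, -0.0]
grip_width: 0.094
```

Emit:
move_arm:
  targets:
    - [-0.002,0,0,0,0,-0.003]
    - [-0.008,0.001,0,0,0,-0.01]
    - [-0.017,0.002,0,0,0,-0.021]
    - [-0.029,0.004,0,0,0,-0.036]
    - [-0.044,0.006,0,0,0,-0.053]

```text
time_s: 37.85
ee_pos: [0.6061, -0.183, 0.1589]
eef_rot: [-3.141, 0.002, -0.064]
force: [0.3, 0.3, -0.0]
grip_width: 0.094
```

Emit:
move_arm:
  targets:
    - [-0.015,0.002,0,0,0,-0.019]
    - [-0.032,0.004,0,0,0,-0.039]
    - [-0.049,0.006,0,0,0,-0.059]
    - [-0.065,0.008,0,0,0,-0.079]
    - [-0.081,0.009,0,0,0,-0.098]

```text
time_s: 38.27
ee_pos: [0.5241, -0.1867, 0.1593]
eef_rot: [-3.141, 0.002, -0.013]
force: [0.5, -0.4, 0.4]
grip_width: 0.0943
```

Emit:
move_arm:
  targets:
    - [-0.014,0.001,0,0,0,-0.017]
    - [-0.026,0.002,0,0,0,-0.032]
    - [-0.036,0.003,0,0,0,-0.043]
    - [-0.042,0.003,0,0,0,-0.051]
    - [-0.044,0.003,0,0,0,-0.053]

```text
time_s: 38.68
ee_pos: [0.4807, -0.1891, 0.1599]
eef_rot: [-3.141, 0.001, 0.014]
force: [0.5, -0.4, 0.9]
grip_width: 0.0941
```

Emit:
move_arm:
  targets:
    - [0,0,0.004,0,0,0]
    - [0,0,0.014,0,0,0]
    - [0,0,0.029,0,0,0]
    - [0,0,0.047,0,0,0]
    - [0,0,0.067,0,0,0]

```text
time_s: 39.1
ee_pos: [0.4821, -0.1891, 0.092]
eef_rot: [3.142, -0.0, 0.014]
force: [-0.4, -0.2, 1.1]
grip_width: 0.0938
```

Emit:
move_arm:
  targets:
    - [0,0,0.02,0,0,0]
    - [0,0,0.039,0,0,0]
    - [0,0,0.054,0,0,0]
    - [0,0,0.064,0,0,0]
    - [0,0,0.068,0,0,0]

```text
time_s: 39.52
ee_pos: [0.4811, -0.1887, 0.0233]
eef_rot: [-3.14, 0.003, 0.014]
force: [0.1, -0.0, -0.3]
grip_width: 0.0939
```

Emit:
move_arm:
  targets:
    - [0,0,0,0,0,0]
    - [0,0,0,0,0,0]
    - [0,0,0,0,0,0]
    - [0,0,0,0,0,0]
    - [0,0,0,0,0,0]
  fingers: -1
  grip_force: 20

```text
time_s: 39.93
ee_pos: [0.4821, -0.1894, 0.0261]
eef_rot: [3.141, -0.001, 0.014]
force: [0.1, 0.2, 0.9]
grip_width: 0.0642
```

Emit:
move_arm:
  targets:
    - [0,0,0,0,0,0]
    - [0,0,0,0,0,0]
    - [0,0,0,0,0,0]
    - [0,0,0,0,0,0]
    - [0,0,0,0,0,0]

```text
time_s: 40.35
ee_pos: [0.482, -0.1893, 0.0259]
eef_rot: [3.141, -0.001, 0.014]
force: [-1.3, 1.5, 5.3]
grip_width: 0.0594
```

```bash
python3 -c "
from plan import *
chk()
plan([(.4817,-.1891,.20,.0139,2),(.4525,.1815,.20,.093,4),(.4525,.1815,.029,.093,3)])"
```

```text
40.35 [ 0.482  -0.1893  0.0259] [ 3.1413e+00 -6.0000e-04  1.4000e-02] w 0.0594 F [-1.3  1.5  5.3]
[[0,0,-0.005,0,0,0.0],[0,0,-0.018,0,0,0.0],[0,0,-0.038,0,0,0.0],[0,0,-0.062,0,0,0.0],[0,0,-0.088,0,0,0.0]]
[[0,0,-0.025,0,0,0.0],[0,0,-0.049,0,0,0.0],[0,0,-0.069,0,0,0.0],[0,0,-0.082,0,0,0.0],[0,0,-0.087,0,0,0.0]]
[[0,-0.003,0,0,0,-0.001],[-0.001,-0.01,0,0,0,-0.004],[-0.001,-0.023,0,0,0,-0.009],[-0.002,-0.039,0,0,0,-0.016],[-0.004,-0.058,0,0,0,-0.024]]
[[-0.001,-0.022,0,0,0,-0.009],[-0.002,-0.047,0,0,0,-0.019],[-0.004,-0.073,0,0,0,-0.029],[-0.005,-0.1,0,0,0,-0.04],[-0.006,-0.128,0,0,0,-0.052]]
[[-0.001,-0.027,0,0,0,-0.011],[-0.002,-0.055,0,0,0,-0.022],[-0.002,-0.081,0,0,0,-0.032],[-0.003,-0.105,0,0,0,-0.042],[-0.004,-0.127,0,0,0,-0.051]]
[[0,-0.02,0,0,0,-0.008],[0,-0.036,0,0,0,-0.015],[0,-0.048,0,0,0,-0.02],[0.001,-0.056,0,0,0,-0.023],[0.001,-0.058,0,0,0,-0.024]]
[[0,0,0.002,0,0,-0.0],[0,0,0.008,0,0,-0.0],[0,0,0.018,0,0,-0.0],[0,0,0.03,0,0,-0.0],[0,0,0.044,0,0,-0.0]]
[[0,0,0.016,0,0,-0.0],[0,0,0.033,0,0,-0.0],[0,0,0.05,0,0,-0.0],[0,0,0.067,0,0,-0.0],[0,0,0.083,0,0,-0.0]]
[[0,0,0.014,0,0,-0.0],[0,0,0.026,0,0,-0.0],[0,0,0.036,0,0,-0.0],[0,0,0.042,0,0,-0.0],[0,0,0.044,0,0,-0.0]]
[0.453  0.1811 0.0289 0.093 ]
```

Emit:
move_arm:
  targets:
    - [0,0,-0.005,0,0,0]
    - [0,0,-0.018,0,0,0]
    - [0,0,-0.038,0,0,0]
    - [0,0,-0.062,0,0,0]
    - [0,0,-0.088,0,0,0]

```text
time_s: 40.77
ee_pos: [0.4811, -0.189, 0.1139]
eef_rot: [-3.141, 0.002, 0.014]
force: [0.8, 0.3, -2.7]
grip_width: 0.0594
```

Emit:
move_arm:
  targets:
    - [0,0,-0.025,0,0,0]
    - [0,0,-0.049,0,0,0]
    - [0,0,-0.069,0,0,0]
    - [0,0,-0.082,0,0,0]
    - [0,0,-0.087,0,0,0]

```text
time_s: 41.18
ee_pos: [0.4822, -0.1894, 0.2026]
eef_rot: [3.14, -0.002, 0.014]
force: [0.2, -0.2, -2.4]
grip_width: 0.0596
```

Emit:
move_arm:
  targets:
    - [0,-0.003,0,0,0,-0.001]
    - [-0.001,-0.01,0,0,0,-0.004]
    - [-0.001,-0.023,0,0,0,-0.009]
    - [-0.002,-0.039,0,0,0,-0.016]
    - [-0.004,-0.058,0,0,0,-0.024]

```text
time_s: 41.6
ee_pos: [0.4764, -0.1299, 0.1992]
eef_rot: [-3.141, 0.002, 0.026]
force: [0.9, 0.1, -2.1]
grip_width: 0.0596
```

Emit:
move_arm:
  targets:
    - [-0.001,-0.022,0,0,0,-0.009]
    - [-0.002,-0.047,0,0,0,-0.019]
    - [-0.004,-0.073,0,0,0,-0.029]
    - [-0.005,-0.1,0,0,0,-0.04]
    - [-0.006,-0.128,0,0,0,-0.052]

```text
time_s: 42.02
ee_pos: [0.4665, -0.0014, 0.1995]
eef_rot: [-3.141, 0.002, 0.054]
force: [0.6, 0.6, -2.3]
grip_width: 0.0599
```

Emit:
move_arm:
  targets:
    - [-0.001,-0.027,0,0,0,-0.011]
    - [-0.002,-0.055,0,0,0,-0.022]
    - [-0.002,-0.081,0,0,0,-0.032]
    - [-0.003,-0.105,0,0,0,-0.042]
    - [-0.004,-0.127,0,0,0,-0.051]

```text
time_s: 42.43
ee_pos: [0.4554, 0.1253, 0.1995]
eef_rot: [-3.142, 0.002, 0.082]
force: [0.0, -0.6, -1.9]
grip_width: 0.0599
```

Emit:
move_arm:
  targets:
    - [0,-0.02,0,0,0,-0.008]
    - [0,-0.036,0,0,0,-0.015]
    - [0,-0.048,0,0,0,-0.02]
    - [0.001,-0.056,0,0,0,-0.023]
    - [0.001,-0.058,0,0,0,-0.024]

```text
time_s: 42.85
ee_pos: [0.4527, 0.1821, 0.2]
eef_rot: [3.142, 0.001, 0.094]
force: [0.4, 0.4, -1.7]
grip_width: 0.0597
```

Emit:
move_arm:
  targets:
    - [0,0,0.002,0,0,0]
    - [0,0,0.008,0,0,0]
    - [0,0,0.018,0,0,0]
    - [0,0,0.03,0,0,0]
    - [0,0,0.044,0,0,0]

```text
time_s: 43.27
ee_pos: [0.4531, 0.1803, 0.1554]
eef_rot: [3.142, -0.0, 0.092]
force: [0.4, 0.5, -3.5]
grip_width: 0.0595
```

Emit:
move_arm:
  targets:
    - [0,0,0.016,0,0,0]
    - [0,0,0.033,0,0,0]
    - [0,0,0.05,0,0,0]
    - [0,0,0.067,0,0,0]
    - [0,0,0.083,0,0,0]

```text
time_s: 43.68
ee_pos: [0.4527, 0.1802, 0.0716]
eef_rot: [3.141, 0.001, 0.092]
force: [0.5, -0.8, -2.5]
grip_width: 0.0598
```

Emit:
move_arm:
  targets:
    - [0,0,0.014,0,0,0]
    - [0,0,0.026,0,0,0]
    - [0,0,0.036,0,0,0]
    - [0,0,0.042,0,0,0]
    - [0,0,0.044,0,0,0]

```text
time_s: 44.1
ee_pos: [0.4527, 0.1805, 0.0283]
eef_rot: [3.141, 0.002, 0.093]
force: [-0.4, -1.1, -2.6]
grip_width: 0.06
```

Emit:
move_arm:
  targets:
    - [0,0,0.0008,0,0,0]
    - [0,0,0.0016,0,0,0]
    - [0,0,0.0024,0,0,0]
    - [0,0,0.0032,0,0,0]
    - [0,0,0.004,0,0,0]

```text
time_s: 44.52
ee_pos: [0.4533, 0.1811, 0.0257]
eef_rot: [-3.141, -0.001, 0.093]
force: [0.5, -0.3, -3.1]
grip_width: 0.0597
```

Emit:
move_arm:
  targets:
    - [0,0,0.0002,0,0,0]
    - [0,0,0.0004,0,0,0]
    - [0,0,0.0006,0,0,0]
    - [0,0,0.0008,0,0,0]
    - [0,0,0.001,0,0,0]

```text
time_s: 44.93
ee_pos: [0.4532, 0.181, 0.0249]
eef_rot: [-3.142, -0.0, 0.093]
force: [-5.3, -1.3, 8.7]
grip_width: 0.0597
```

Emit:
move_arm:
  targets:
    - [0,0,0,0,0,0]
    - [0,0,0,0,0,0]
    - [0,0,0,0,0,0]
    - [0,0,0,0,0,0]
    - [0,0,0,0,0,0]
  fingers: 1

```text
time_s: 45.35
ee_pos: [0.4531, 0.181, 0.0244]
eef_rot: [-3.142, -0.0, 0.093]
force: [-0.2, 0.3, -0.3]
grip_width: 0.0893
```

Emit:
move_arm:
  targets:
    - [0,0,0,0,0,0]
    - [0,0,0,0,0,0]
    - [0,0,0,0,0,0]
    - [0,0,0,0,0,0]
    - [0,0,0,0,0,0]

```text
time_s: 45.77
ee_pos: [0.4531, 0.181, 0.0244]
eef_rot: [3.142, -0.0, 0.093]
force: [0.6, 0.3, -0.6]
grip_width: 0.0939
```

Emit:
move_arm:
  targets:
    - [0,0,-0.005,0,0,0]
    - [0,0,-0.018,0,0,0]
    - [0,0,-0.038,0,0,0]
    - [0,0,-0.062,0,0,0]
    - [0,0,-0.088,0,0,0]

```text
time_s: 46.18
ee_pos: [0.4527, 0.1809, 0.1134]
eef_rot: [3.141, 0.001, 0.093]
force: [-0.3, 0.2, -0.3]
grip_width: 0.0939
```

Emit:
move_arm:
  targets:
    - [0,0,-0.025,0,0,0]
    - [0,0,-0.049,0,0,0]
    - [0,0,-0.069,0,0,0]
    - [0,0,-0.082,0,0,0]
    - [0,0,-0.087,0,0,0]

```text
time_s: 46.6
ee_pos: [0.4536, 0.1812, 0.2019]
eef_rot: [-3.141, -0.003, 0.093]
force: [0.1, 0.2, 0.6]
grip_width: 0.0942
```

```bash
python3 -c "
from plan import *
json.dump([.453,.1811,.199,.093],open('cmd.json','w'))
plan([(.29,-.40,.2,.25,5)])"
```

```text
[[-0.001,0.003,0,0,0,-0.001],[-0.004,0.01,0,0,0,-0.005],[-0.009,0.022,0,0,0,-0.012],[-0.015,0.039,0,0,0,-0.021],[-0.022,0.059,0,0,0,-0.031]]
[[-0.01,0.023,0,0,0,-0.013],[-0.02,0.048,0,0,0,-0.026],[-0.032,0.077,0,0,0,-0.041],[-0.044,0.107,0,0,0,-0.058],[-0.056,0.138,0,0,0,-0.075]]
[[-0.015,0.033,0,0,0,-0.017],[-0.03,0.065,0,0,0,-0.035],[-0.044,0.098,-0.001,0,0,-0.053],[-0.059,0.131,-0.001,0,0,-0.071],[-0.074,0.163,-0.001,0,0,-0.088]]
[[-0.015,0.031,0,0,0,-0.017],[-0.03,0.06,0,0,0,-0.033],[-0.043,0.087,0,0,0,-0.048],[-0.056,0.112,0,0,0,-0.062],[-0.067,0.134,0,0,0,-0.075]]
[[-0.01,0.019,0,0,0,-0.01],[-0.019,0.034,0,0,0,-0.019],[-0.025,0.045,0,0,0,-0.025],[-0.029,0.052,0,0,0,-0.029],[-0.031,0.055,0,0,0,-0.031]]
[ 0.2896 -0.4002  0.2     0.2501]
```

Emit:
move_arm:
  targets:
    - [-0.001,0.003,0,0,0,-0.001]
    - [-0.004,0.01,0,0,0,-0.005]
    - [-0.009,0.022,0,0,0,-0.012]
    - [-0.015,0.039,0,0,0,-0.021]
    - [-0.022,0.059,0,0,0,-0.031]

```text
time_s: 47.02
ee_pos: [0.4357, 0.1193, 0.1981]
eef_rot: [3.141, 0.002, 0.11]
force: [1.0, 0.1, -0.3]
grip_width: 0.094
```

Emit:
move_arm:
  targets:
    - [-0.01,0.023,0,0,0,-0.013]
    - [-0.02,0.048,0,0,0,-0.026]
    - [-0.032,0.077,0,0,0,-0.041]
    - [-0.044,0.107,0,0,0,-0.058]
    - [-0.056,0.138,0,0,0,-0.075]

```text
time_s: 47.43
ee_pos: [0.3946, -0.0245, 0.1983]
eef_rot: [-3.141, 0.002, 0.15]
force: [0.2, 0.2, 1.0]
grip_width: 0.094
```

Emit:
move_arm:
  targets:
    - [-0.015,0.033,0,0,0,-0.017]
    - [-0.03,0.065,0,0,0,-0.035]
    - [-0.044,0.098,0,0,0,-0.053]
    - [-0.059,0.131,-0.001,0,0,-0.071]
    - [-0.074,0.163,-0.001,0,0,-0.088]

```text
time_s: 47.85
ee_pos: [0.3453, -0.1968, 0.1996]
eef_rot: [-3.141, 0.001, 0.195]
force: [1.0, -0.5, 0.0]
grip_width: 0.0941
```

Emit:
move_arm:
  targets:
    - [-0.015,0.031,0,0,0,-0.017]
    - [-0.03,0.06,0,0,0,-0.033]
    - [-0.043,0.087,0,0,0,-0.048]
    - [-0.056,0.112,0,0,0,-0.062]
    - [-0.067,0.134,0,0,0,-0.075]

```text
time_s: 48.27
ee_pos: [0.3055, -0.3411, 0.1992]
eef_rot: [-3.14, 0.001, 0.233]
force: [0.8, -0.1, -0.2]
grip_width: 0.0941
```

Emit:
move_arm:
  targets:
    - [-0.01,0.019,0,0,0,-0.01]
    - [-0.019,0.034,0,0,0,-0.019]
    - [-0.025,0.045,0,0,0,-0.025]
    - [-0.029,0.052,0,0,0,-0.029]
    - [-0.031,0.055,0,0,0,-0.031]

```text
time_s: 48.68
ee_pos: [0.2892, -0.4008, 0.1998]
eef_rot: [-3.14, 0.0, 0.25]
force: [0.6, -0.4, 0.3]
grip_width: 0.0944
```

Run:
```python
from plan import *
chk(); I=ctrl.camera_info("top"); full=ctrl.camera("top")[:,:,::-1].copy()
im=cv2.resize(full[92:240,265:455],None,fx=4,fy=4,interpolation=cv2.INTER_CUBIC)
for P in [(.4522,.1834,.073),(.4551,.0173,.123),(.6567,.0028,.093),(.6518,-.1792,.087)]:
    u=proj(I,[P])[0]; v=(u+.5-[265,92])*4-.5; print(P,v.round(1))
    cv2.drawMarker(im,tuple(int(a) for a in v.round()),(0,0,255),0,10,1)
cv2.imwrite("pics/end.png",im)
```

```text
48.6833 [ 0.2892 -0.4008  0.1998] [-3.1404e+00  4.0000e-04  2.4960e-01] w 0.0944 F [ 0.6 -0.4  0.3]
(0.4522, 0.1834, 0.073) [105.  486.9]
(0.4551, 0.0173, 0.123) [362.3 483.5]
(0.6567, 0.0028, 0.093) [384.  182.9]
(0.6518, -0.1792, 0.087) [655.7 198.2]
```

View pics/end.png

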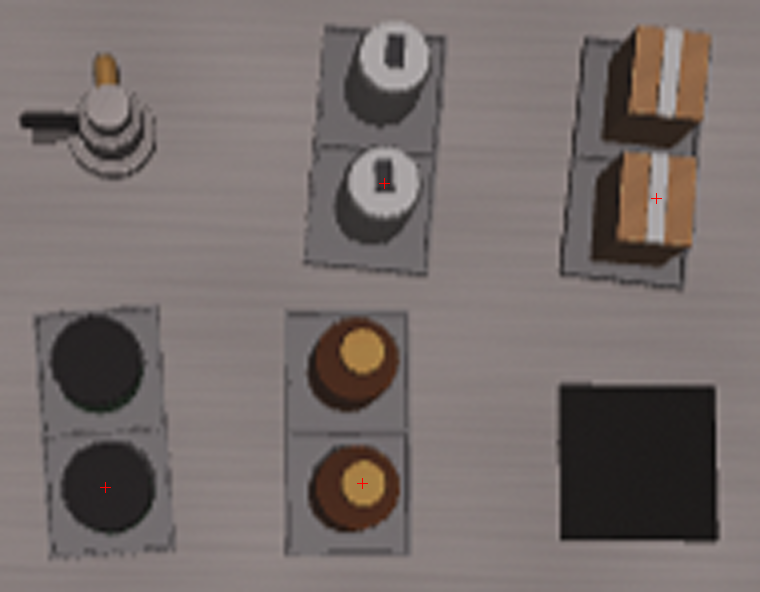

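All four stand upright beside their own kind, within about 3 crop pixels (2 mm) of the marks. The coupler is unmoved at (113,130) and the mat is empty.

```bash
python3 -c "
from station import ctrl
print(ctrl.hand_in())"
```

```text
the job is handed in; nothing more can be done
None
```

The can, jar, bottle and carton now each stand upright in the near half of their own kind's grey tray, and the job is handed in. I parked the jar on the mat, moved the bottle, can and carton into their trays, then put the jar in its tray. The handed-in job took about 49 s of the 144 s allowed.

- **Final check:** the last top view shows all four within about 2 mm of the middle of their near halves. The jar is the furthest off, by about 2 mm. The mat is empty and the keg coupler is where it was.
- **Forces:** every set-down into a tray ended in light contact, with 1–9 N measured at the wrist. Setting the jar on the mat peaked at about 19 N for a moment, below the 40 N and 120 N limits.
- **Disagreement:** the wrist and top cameras differed by about 3 mm in y. I split the difference by aiming 1.5 mm to the right (toward -y), so the positions are good to about 2 mm.

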